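# Strap down the neck, then seat the proud fret with the caul and hold it home

## Robot

A 6-joint arm with a two-finger parallel gripper is mounted at the origin on the work surface. World frame = base frame: x ahead of the robot, y to its left, z up, the work surface at z = 0. Lengths are in m, angles in rad, forces in N, time in s.
With the tool pointing down it reaches from about 0.25 to 0.8 m from the base axis. Payload 3.9 kg.
Tool frame: the origin (TCP) lies at the very end of the fingers, on their centre line; the grasp point (between the pads) lies env.tcp_to_grasp behind it (env.tcp_to_grasp is the distance from the TCP to the grasp point, in m); z points along the fingers, y is the direction in which the jaws open and shut (so a half turn about z gives the same grasp; the last joint's range is limited). The gripper opens to 85 mm and grips with 20 to 120 N. Pads are 22 mm wide; open, the fingers measure 114 mm over their backs; the gripper's body (76 mm by 85 mm) begins 54 mm behind the grasp point. The pads swing forward as they close: fully open they stand 13 mm farther back than shut.
Start: joints at [1.153, 0.26, -0.138, 1.173, 0, 1.571], TCP at [0.213, 0.48, 0.203] pointing down, gripper open.
Joint ranges: [-2.78, 2.78], [-0.83, 1.72], [-1.28, 1.37], [-1.9, 2.12], [-1.57, 1.48], [-3.14, 3.14]. Speed limits (rad/s): [2.57, 2.57, 3.14, 3.14, 3.14, 3.14].

## Interface

Orientations are given as a unit quaternion [x, y, z, w].
In Python, from bench import env gives the robot as it stands.
- The arm moves only by the tool arm_command, never from a script. Its argument "rows" is a list of rows, each an object with "dp": the shift along the world's x, y, z in units of 50 mm (1.0 is 50 mm), a list of three; "turn": the turn about the world's z in units of 8 degrees (1.0 is 8 degrees). A call has 1 to 10 rows; each row shifts and turns the commanded pose from where the row before left it; what a row does not reach is not made up. A row lasts 1/8 s, in which the tool goes at most 62.5 mm and 10.7 degrees, less where a joint would pass 70% of its speed; a pose out of reach is approached as far as the arm can. A call is refused whole if a number of a shift passes 1 or a number of a turn 1, either way. A call with a gripper value outside its range is refused whole. "jaw" is the closure, from -1 (fully open) to 1 (shut), set as the call begins (left out, the last holds). The fingers move at their own pace and stop on an object; the grip force is fixed at half the most. Time passes only in rows, so rows that do not move let the fingers close. It gives the time, the measured TCP pose, the force and the opening at its end, in the units of the state.
- env.get_obs(): the state, without advancing time (a new reading comes with each control period).
- env.snapshot(name): name is "side" or "top" or "wrist"; returns (picture, depth): 400x640x3 uint8, red, green, blue; 400x640 float32, m along the optical axis (not along the pixel's ray), 0 where there is no reading.
- env.camera_info(name): a dict with "fov_y" (degrees; the focal length in pixels is half the picture's height over the tangent of half this angle, whatever the lens; pixels are square), "cx", "cy" (the principal point, pixels), "position" and "rotation" of the camera in the world. Camera axes: x right, y up, looking along -z (the intrinsics and any distortion apply to the point x, -y, -z); pixel columns grow to the right and rows downward; lengths in m; the calibration is good to about 2 mm. The wrist camera is an equidistant fisheye: a pixel r from the principal point sees the ray r / f radians off the axis. A picture is of the moment at which its call begins: read the wrist's pose just before it. camera_info takes no time and is no camera call; for the wrist camera it gives the pose at the moment of the call.
- env.finish_job(): hands the job in, once; it reports no verdict.
The state is a dict: "time_s": time; "joints": joint angles; "joint_velocities": joint speeds; "tau": joint torques, N m; "tcp_pos": TCP position; "tcp_rot": TCP orientation; "force": force on the tool from outside, world axes, zero at the start; "wrist_torque": the same for the moment, N m; "finger_gap": finger opening in m.
Only numpy, scipy, OpenCV 4.12 (cv2) and the standard library are available. Lean on these libraries where they do the work, as an engineer would, in place of code of your own. Each camera call takes 0.05 s, during which the arm holds its last target.

## Task

Swing the cradle's hinged keeper strap down over the ukulele neck and press its tab until it snaps shut. Then pick up the ebony fret caul, set its sole flat, square and centred along the one fret that stands proud, and press straight down into the tilted fingerboard until the fret snaps fully home. Finish while still gripping the caul and pressing it on the fret, so that the fret is held down against its spring; do not let go, and leave the other things on the bench where they are.

Things in the scene. Friction and masses are not known exactly. Their poses are not given: they have to be found in the camera images.
- keeper (a joint): angle (rad) of the keeper, a flat steel strap 18 mm wide, 6 mm thick, 93 mm long, hinged on the far side of the neck near the nut. 0 = shut over the fingerboard, held by a spring-ball catch; grows as its free end swings up; starts at 0.6 to 0.95. It stays where it is left. Pushed down lightly it stops on the catch at about 0.13; about 8 N on the tab snaps it past, to 0.
- keeper_tab (a point): middle of the upper face of the keeper's ribbed thumb tab, at the strap's free end (the robot's side), 84 mm from the hinge line; the strap ends 9 mm beyond it. x: along the strap to the hinge, y: along the neck to the headstock, z: out of the strap's upper face. Press here, towards -z. When shut, the tab's upper face is 10 mm above the fingerboard's face.
- keeper_hinge (a point): a point on the keeper's hinge line, mid-thickness of the strap, 3 mm below the plane of its upper face. Its axes are the tilted fingerboard's: x across the neck, away from the robot, y along the neck to the headstock (the hinge line), z square out of the board. It lies 7 mm above the board's face, 108 mm along the neck from the proud fret.
- fret (a joint): how far the proud fret is pressed into its slot (m): 0 = 3 mm proud as at the start, 0.003 = fully home. It slides square to the fingerboard. About 14 N takes it past its snap, in the first millimetre; then it drops in, but springs back about 0.6 mm if let go: 7 N or more keeps it fully home.
- fret_top (a point): middle of the top of the proud fret: a bright bar 41 mm long, 2.8 mm wide across the flat dark fingerboard of the neck in the cradle, about 130 mm above the bench. It is the 7th, last fret from the white nut (empty slots beyond), 17 mm from the 6th. x: along the fret, away from the robot; y: along the neck to the headstock; z: square out of the board, tilted 0.2 to 0.4 rad to the robot.
- caul_grip (a point): middle of the upright grip of the ebony fret caul, a loose black wooden tool (75 g) standing on its sole. Grip 44 mm long (x), 16 mm thick (y), 40 mm high, centre 34 mm above the sole; below it the foot, 54 long (x), 20 wide (y), 14 mm high; 54 mm high in all. z up. Grip it across y. (The black sanding block nearby is a plain slab without a grip.)
- caul_sole (a point): centre of the flat underside (54 x 20 mm) of the caul, 34 mm below point caul_grip; same axes, z pointing up into the caul
- caul: the caul; origin and axes as point caul_sole
- dish_mid (a point): centre of the green ceramic dish of fret ends, 84 mm across and 26 mm high; leave it alone
- rocker_mid (a point): centre of the chrome fret rocker, a flat plate 75 x 34 x 5 mm; leave it alone
- block_mid (a point): centre of the black phenolic sanding block, 75 x 32 x 24 mm, lying flat; leave it alone
- stand_mid (a point): point 45 mm above the bench in the walnut stand (60 x 110 mm, 98 mm high) with the radius gauge and its spring clip; leave it alone
- glue_mid (a point): centre of the white glue bottle, 32 mm across and 85 mm high, upright; leave it alone
- hammer_mid (a point): middle of the fret hammer, 208 mm long, lying flat; leave it alone
- file_mid (a point): middle of the fret file, 190 mm long, lying flat; leave it alone

How it is judged:
By the outcome, as a careful person would: the job done as asked, in the order asked, and still so for the second after the job is handed in, while the arm keeps its last pose, push and grip.
It also fails if it takes over 72 s, if anything falls off the work surface, if the arm or the gripper's body presses on something with over 40 N, if the wrist force passes 120 N, or if a joint passes its speed limit or range.

## Working session

There is one attempt and no reset: what is moved stays moved. The work goes in short steps, Python scripts to look and compute and a tool call to move; the robot and the scene stay as the last step left them, time stands still between calls to the robot, and variables do not carry over. Pictures are saved under pics/ and viewed, and the job is handed in when it is done.

Besides the shell and the picture viewer there is one more tool, called after "Request:" as name(argument=value, ...), one argument or row to a line, values as JSON. arm_command: Moves the arm, as the interface text tells. Its arguments: {"type":"object","properties":{"rows":{"type":"array"},"jaw":{"type":"number"}},"required":["rows"]}

```bash
ls; mkdir -p pics; python3 - <<'E'
from bench import env
import cv2,numpy as np
print(env.get_obs()); print(env.tcp_to_grasp)
for n in ["side","top","wrist"]:
    print(n,env.camera_info(n))
    p,d=env.snapshot(n)
    cv2.imwrite(f"pics/{n}0.png",p[:,:,::-1]); np.save(f"pics/{n}0.npy",d)
E
```

```text
pics
{'time_s': 0.0, 'joints': array([ 1.15298593e+00,  2.60674937e-01, -1.39412398e-01,  1.17269094e+00,
       -2.64985909e-05,  1.57079195e+00]), 'joint_velocities': array([ 0.00037979,  0.00025859, -0.00135108, -0.00160214, -0.00109971,
        0.00040325]), 'tau': array([ 8.04189422e-04, -4.05673313e+01,  2.53924584e+01,  1.85854820e-02,
       -2.55964551e-04,  4.30420073e-06]), 'tcp_pos': array([0.21272574, 0.47914445, 0.20195333]), 'tcp_rot': array([ 2.07386771e-01,  9.78258527e-01, -9.72176230e-04, -1.92558055e-04]), 'force': array([-0.27170453,  0.48090391, -0.07550098]), 'wrist_torque': array([-0.03135132,  0.02031733,  0.06175185]), 'finger_gap': 0.08547506711180286}
0.0187
side {'fov_y': 46.80886543227148, 'cx': 323.82714241866864, 'cy': 197.71539013171088, 'position': array([ 0.09809666, -0.88161769,  1.05110725]), 'rotation': array([ 0.36800446, -0.0982183 , -0.26151435,  0.88686872])}
top {'fov_y': 48.41165499471671, 'cx': 317.870852517321, 'cy': 207.1627083472096, 'position': array([ 0.41889719, -0.09571423,  1.36773095]), 'rotation': array([-0.04732968,  0.04284873,  0.70648163, -0.7048458 ])}
wrist {'fov_y': 65.70646984690485, 'cx': 321.00932904933455, 'cy': 200.95871973874748, 'position': array([0.15175663, 0.50561573, 0.37329042]), 'rotation': array([-0.11277986, -0.07201621,  0.54026904,  0.83078501])}
```

View pics/side0.png

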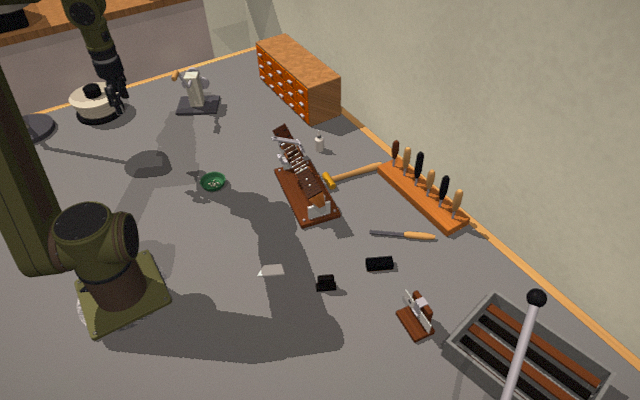

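View pics/top0.png

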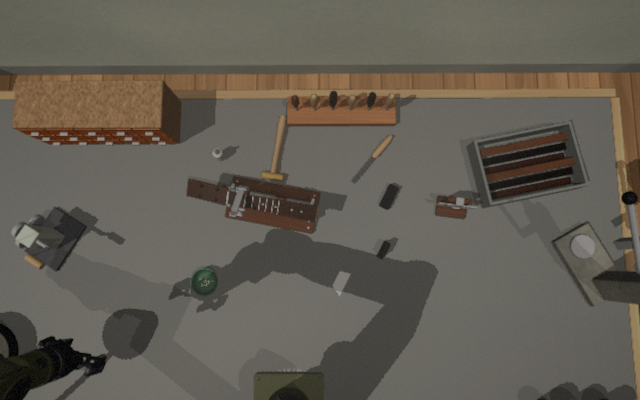

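View pics/wrist0.png

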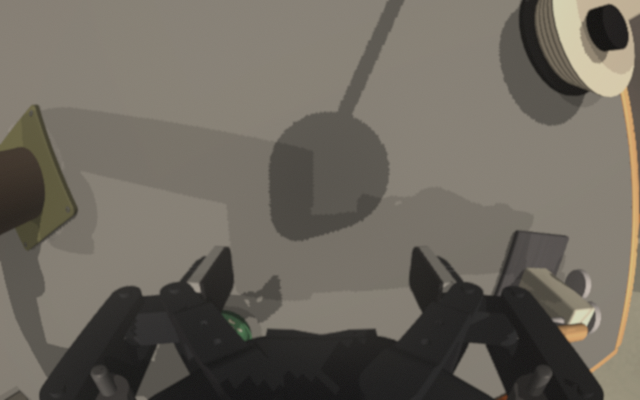

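```bash
cat > h.py <<'E'
import numpy as np,cv2
from scipy.spatial.transform import Rotation as R
def ray(info,u,v,fish=False):
    f=200/np.tan(np.radians(info['fov_y']/2))
    x=(np.asarray(u,float)-info['cx']);y=(np.asarray(v,float)-info['cy'])
    if fish:
        r=np.hypot(x,y)+1e-12;t=r/f
        d=np.stack([x/r*np.sin(t),-y/r*np.sin(t),-np.cos(t)],-1)
    else: d=np.stack([x/f,-y/f,-np.ones_like(x)],-1)
    return R.from_quat(info['rotation']).apply(d.reshape(-1,3)).reshape(d.shape)
def pts(info,d,fish=False):
    v,u=np.mgrid[0:400,0:640]
    r=ray(info,u,v,fish)
    zc=-(R.from_quat(info['rotation']).inv().apply(r.reshape(-1,3))[:,2].reshape(400,640))
    return info['position']+r*(d/zc)[...,None]
def plane(info,u,v,z,fish=False):
    r=ray(info,u,v,fish);p=info['position'];return p+r*((z-p[2])/r[...,2])[...,None]
def proj(info,P,fish=False):
    f=200/np.tan(np.radians(info['fov_y']/2))
    c=R.from_quat(info['rotation']).inv().apply(np.atleast_2d(P)-info['position'])
    x,y,z=c[:,0],-c[:,1],-c[:,2]
    if fish:
        r=np.hypot(x,y);t=np.arctan2(r,z);return np.c_[info['cx']+f*t*x/r,info['cy']+f*t*y/r]
    return np.c_[info['cx']+f*x/z,info['cy']+f*y/z]
E
python3 - <<'E'
from bench import env
from h import *
for n in ["top","side"]:
    i=env.camera_info(n);d=np.load(f"pics/{n}0.npy");P=pts(i,d)
    q={"top":[(255,205),(384,249),(389,196),(237,200),(300,150),(204,281),(451,206),(340,283),(240,188),(234,212)],"side":[(300,165),(326,283),(378,264),(213,182),(285,140),(272,150)]}[n]
    for u,v in q: print(n,u,v,P[v,u].round(3))
t=cv2.imread("pics/top0.png")[140:310,170:490];cv2.imwrite("pics/topz.png",cv2.resize(t,None,fx=2.5,fy=2.5,interpolation=cv2.INTER_CUBIC))
t=cv2.imread("pics/side0.png")[110:240,240:440];cv2.imwrite("pics/sidez.png",cv2.resize(t,None,fx=4,fy=4,interpolation=cv2.INTER_CUBIC))
E
```

```text
top 255 205 [0.584 0.089 0.13 ]
top 384 249 [ 0.463 -0.282  0.053]
top 389 196 [ 0.625 -0.305  0.023]
top 237 200 [0.592 0.131 0.176]
top 300 150 [ 0.777 -0.031 -0.003]
top 204 281 [0.369 0.259 0.002]
top 451 206 [ 0.589 -0.482  0.058]
top 340 283 [ 0.363 -0.153  0.009]
top 240 188 [0.629 0.128 0.152]
top 234 212 [0.558 0.135 0.19 ]
side 300 165 [0.584 0.047 0.139]
side 326 283 [ 0.459 -0.289  0.034]
side 378 264 [ 0.615 -0.309  0.024]
side 213 182 [0.369 0.262 0.012]
side 285 140 [0.581 0.128 0.181]
side 272 150 [0.612 0.308 0.006]
```

View pics/topz.png

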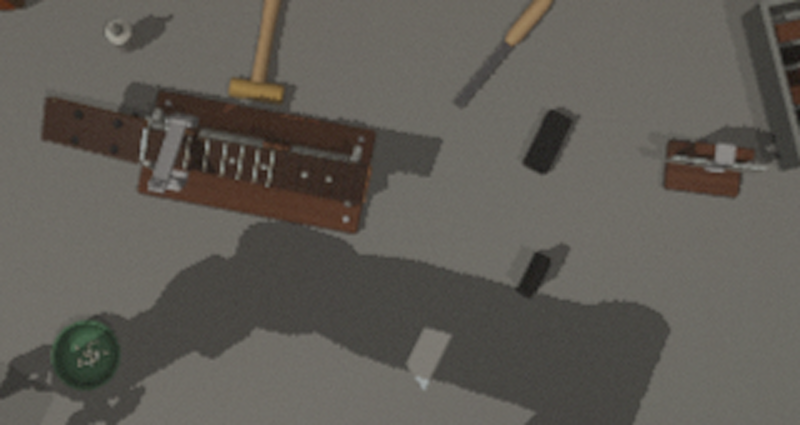

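View pics/sidez.png

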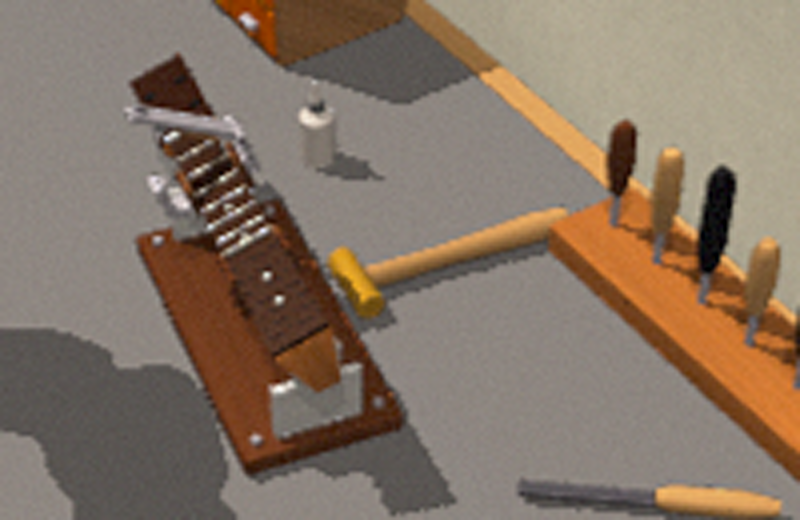

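```bash
python3 - <<'E'
from bench import env
from h import *
i=env.camera_info("wrist");o=env.get_obs()
T=R.from_quat(o['tcp_rot'])
print("cam in tool",T.inv().apply(i['position']-o['tcp_pos']))
print((T.inv()*R.from_quat(i['rotation'])).as_matrix().round(3))
print(T.as_matrix().round(3))
for n in ["top"]:
    i=env.camera_info(n);d=np.load(f"pics/{n}0.npy");P=pts(i,d)
    m=P[...,2]>0.1
    m[:, :180]=0;m[:,330:]=0;m[:160]=0;m[240:]=0
    p=P[m];print(len(p),p.mean(0))
    # plane fit of board: z .11-.15, y between
    b=p[(p[:,1]<0.09)&(p[:,1]>-0.06)]
    A=np.c_[b[:,:2],np.ones(len(b))];w=np.ones(len(b),bool)
    for _ in range(6):
        c=np.linalg.lstsq(A[w],b[w,2],rcond=None)[0];r=b[:,2]-A@c;w=abs(r)<0.004
    print(c,w.sum(),len(b)); n=np.r_[-c[:2],1];print(np.arctan(np.hypot(*c[:2])),n/np.linalg.norm(n))
E
```

```text
cam in tool [ 0.06644608 -0.0009033  -0.17126054]
[[-0.     0.964  0.265]
 [ 1.     0.     0.   ]
 [ 0.     0.265 -0.964]]
[[-0.914  0.406 -0.001]
 [ 0.406  0.914 -0.001]
 [ 0.    -0.002 -1.   ]]
2436 [0.59242436 0.09908999 0.15607945]
[ 0.34551843 -0.06316498 -0.06547811] 702 899
0.33778320386768634 [-0.32599374  0.05959563  0.94349162]
```

Request:
arm_command(
  rows=[
    {"dp": [0,0,1],"turn": 0.4},
    {"dp": [0,0,1],"turn": 0.4},
    {"dp": [0.3,-0.4,0.7],"turn": 0.4},
    {"dp": [0.7,-0.8,0],"turn": 0.5},
    {"dp": [0.7,-0.8,0]},
    {"dp": [0.7,-0.8,0]},
    {"dp": [0.7,-0.8,0]},
    {"dp": [0.7,-0.8,0]},
    {"dp": [0.7,-0.8,0]},
    {"dp": [0.7,-0.8,0]},
  ],
  jaw=1,
)

```text
validation failed for argument at $.ro...
```

Request:
arm_command(
  rows=[
    {"dp": [0.7,-0.8,0]},
    {"dp": [0.7,-0.8,0]},
    {"dp": [0.7,-0.6,0]},
    {"dp": [0,0,0]},
  ],
)

```text
validation failed for argument at $.ro...
```

```bash
cat >> h.py <<'E'
def shot(env,name,tag,zoom=None):
    i=env.camera_info(name);o=env.get_obs();p,d=env.snapshot(name)
    cv2.imwrite(f"pics/{tag}.png",p[:,:,::-1]);np.savez(f"pics/{tag}.npz",d=d,p=p,**{k:np.asarray(i[k]) for k in i},tcp=o['tcp_pos'],rot=o['tcp_rot'])
    print(tag,o['time_s'],o['tcp_pos'].round(4),o['force'].round(2),o['finger_gap'])
E
python3 - <<'E'
from bench import env
from h import *
shot(env,"wrist","w1")
E
```

```text
w1 0.15 [0.2128 0.4793 0.2021] [ 0.6   1.19 -0.72] 0.08514086174709287
```

View pics/w1.png

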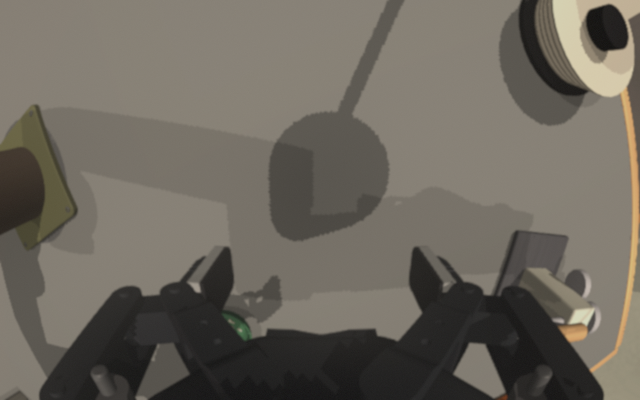

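Request:
arm_command(
  rows=[
    {"dp": [0,0,1],"turn": 0.4},
    {"dp": [0,0,1],"turn": 0.4},
    {"dp": [0.3,-0.4,0.7],"turn": 0.4},
    {"dp": [0.7,-0.8,0],"turn": 0.5},
    {"dp": [0.7,-0.8,0],"turn": 0},
    {"dp": [0.7,-0.8,0],"turn": 0},
    {"dp": [0.7,-0.8,0],"turn": 0},
    {"dp": [0.7,-0.8,0],"turn": 0},
    {"dp": [0.7,-0.8,0],"turn": 0},
    {"dp": [0.7,-0.8,0],"turn": 0},
  ],
  jaw=1,
)

```text
time_s: 1.45
tcp_pos: [0.4739, 0.1784, 0.3377]
tcp_rot: [0.09, 0.996, 0.0, -0.0]
force: [-0.0, 0.4, -0.0]
finger_gap: 0.0002
```

Request:
arm_command(
  rows=[
    {"dp": [0.8,-0.8,-0.2],"turn": 0},
    {"dp": [0.8,-0.8,-0.2],"turn": 0},
    {"dp": [0.9,-0.8,-0.2],"turn": 0},
    {"dp": [0,0,0],"turn": 0},
    {"dp": [0,0,0],"turn": 0},
  ],
)

```text
time_s: 2.08
tcp_pos: [0.5976, 0.0597, 0.3073]
tcp_rot: [0.09, 0.996, 0.0, -0.001]
force: [-0.7, 0.5, -0.0]
finger_gap: 0.0
```

```bash
python3 - <<'E'
from bench import env
from h import *
shot(env,"wrist","w2")
E
```

```text
w2 2.075 [0.5976 0.0597 0.3073] [-0.73  0.48 -0.02] 1.851599699672775e-05
```

View pics/w2.png

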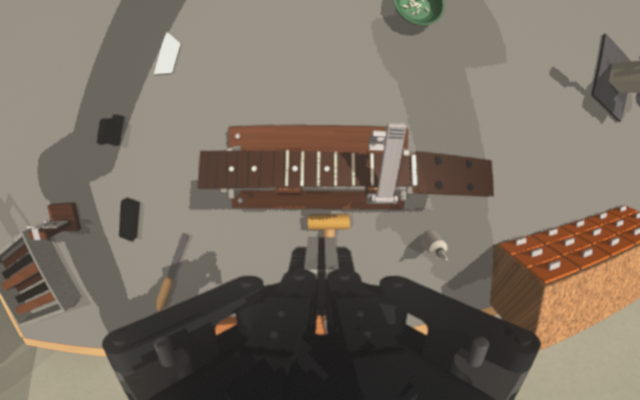

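```bash
python3 - <<'E'
from h import *
z=np.load("pics/w2.npz");i={k:z[k] for k in ['fov_y','cx','cy','position','rotation']}
P=pts(i,z['d'],True)
m=P[100:220,190:510].reshape(-1,3)
b=m[(m[:,2]>.1)&(m[:,1]<.09)&(m[:,1]>-.1)]
A=np.c_[b[:,:2],np.ones(len(b))];w=np.ones(len(b),bool)
for _ in range(8):
    c=np.linalg.lstsq(A[w],b[w,2],rcond=None)[0];r=b[:,2]-A@c;w=abs(r)<0.003
n=np.r_[-c[:2],1];n/=np.linalg.norm(n);print(c,w.sum(),len(b),n,np.arctan(np.hypot(*c[:2])),r[w].std())
for u,v in [(287,152),(287,168),(287,185),(302,168),(318,168),(220,168),(450,170),(396,130),(397,138),(390,160),(384,195),(386,180)]:
    print(u,v,P[v,u].round(4), (np.r_[P[v,u,2]-np.r_[P[v,u,:2],1]@c]).round(4))
im=z['p'][110:220,190:430,::-1]
cv2.imwrite("pics/w2z.png",cv2.resize(im,None,fx=3.3,fy=3.3,interpolation=cv2.INTER_CUBIC))
E
```

```text
[-1.54409746  0.42150666  1.02915023] 491 5974 [ 0.81815117 -0.22333834  0.5298572 ] 1.0123641442495008 0.0017381121442567116
287 152 [0.5621 0.0261 0.1322] [-0.04]
287 168 [0.579  0.0235 0.1394] [-0.0055]
287 185 [0.5979 0.0197 0.1402] [0.0259]
302 168 [0.5826 0.0396 0.1363] [-0.0099]
318 168 [0.5861 0.0572 0.1346] [-0.0136]
220 168 [ 0.5643 -0.0553  0.1336] [-0.0009]
450 170 [0.6185 0.2185 0.1181] [-0.0482]
396 130 [0.5537 0.137  0.1958] [-0.0361]
397 138 [0.5616 0.1376 0.1922] [-0.0277]
390 160 [0.5833 0.1302 0.1805] [-0.0029]
384 195 [0.6241 0.1232 0.1572] [0.0398]
386 180 [0.6054 0.1255 0.1685] [0.0212]
```

View pics/w2z.png

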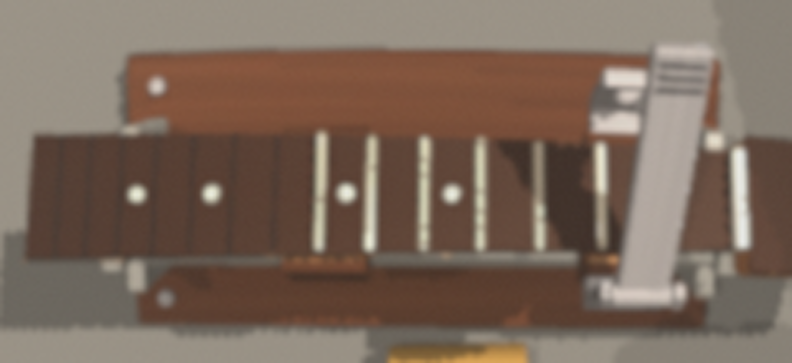

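```bash
cat >> h.py <<'E'
def load(tag):
    z=np.load(f"pics/{tag}.npz");return z,{k:z[k] for k in ['fov_y','cx','cy','position','rotation']}
def fit(b,t=0.003):
    w=np.ones(len(b),bool)
    for _ in range(8):
        c0=b[w].mean(0);n=np.linalg.svd(b[w]-c0,full_matrices=False)[2][2];n*=np.sign(n[2]);r=(b-c0)@n;w=abs(r)<max(t,0)
    return c0,n,r[w].std(),w.sum()
E
python3 - <<'E'
from h import *
z,i=load("w2");P=pts(i,z['d'],True)
b=np.r_[P[155:183,205:280].reshape(-1,3),P[156:183,320:333].reshape(-1,3)]
c0,n,s,k=fit(b);print("board",c0,n,s,k,len(b),np.arccos(n[2]))
k=[]
for v in range(128,192,2):
    u=int(396.5-(v-133)*(396.5-383.5)/(198-133)); k.append(P[v,u-3:u+4])
kp=np.concatenate(k);c1,n1,s1,_=fit(kp);print("strap",c1,n1,s1)
# fret ends intersect ray with board plane +3mm
q=c0+n*0.003
for nm,u,v in [("fret near",287.3,150),("fret far",286.7,185.8),("f6n",302.5,151),("f6f",301.8,186),("nutn",413.5,155),("nutf",414.8,185)]:
    d=ray(i,u,v,True);p=i['position']+d*((q-i['position'])@n/(d@n));print(nm,p.round(4))
for u,v in [(388,126),(405,126),(398,124),(378,198),(396,199)]:
    d=ray(i,u,v,True);p=i['position']+d*((c1-i['position'])@n1/(d@n1));print("strap",u,v,p.round(4),P[v,u].round(4))
E
```

```text
board [ 0.57274046 -0.01563974  0.13413633] [-0.34188162  0.06615229  0.93741177] 0.0007307396044850295 2440 2451 0.35567465101697193
strap [0.58332368 0.13117874 0.17953676] [ 0.45583656 -0.05581642  0.88831163] 0.0006323550769820944
fret near [0.5601 0.0266 0.1298]
fret far [0.5979 0.0197 0.144 ]
f6n [0.5645 0.0434 0.1302]
f6f [0.6012 0.0362 0.1441]
nutn [0.5905 0.1689 0.1308]
nutf [0.6229 0.1629 0.143 ]
strap 388 126 [0.5489 0.1297 0.1971] [0.5489 0.1299 0.1965]
strap 405 126 [0.5512 0.1458 0.197 ] [0.5513 0.1463 0.1952]
strap 398 124 [0.5483 0.1392 0.198 ] [0.5485 0.1398 0.1957]
strap 378 198 [0.6265 0.1163 0.1564] [0.6264 0.1162 0.1569]
strap 396 199 [0.6317 0.1363 0.155 ] [0.6308 0.1357 0.1581]
```

```bash
python3 - <<'E'
from h import *
z,i=load("w2");P=pts(i,z['d'],True)
for v in range(126,156,3):
    print(v,[(round(float(P[v,u,0]),3),round(float(P[v,u,1]),3),round(float(P[v,u,2]),3)) for u in range(366,390,4)])
for v in range(250,300,8): print(v,[(P[v,u]-z['tcp']).round(3).tolist() for u in (300,315,321,327,345)])
E
```

```text
126 [(0.555, 0.134, 0.017), (0.555, 0.14, 0.017), (0.556, 0.147, 0.015), (0.558, 0.153, 0.011), (0.559, 0.16, 0.009), (0.549, 0.129, 0.192)]
129 [(0.559, 0.133, 0.019), (0.56, 0.139, 0.018), (0.561, 0.145, 0.018), (0.562, 0.152, 0.017), (0.563, 0.158, 0.018), (0.552, 0.129, 0.192)]
132 [(0.563, 0.133, 0.018), (0.565, 0.139, 0.015), (0.558, 0.128, 0.119), (0.559, 0.133, 0.121), (0.559, 0.137, 0.122), (0.56, 0.142, 0.12)]
135 [(0.568, 0.132, 0.018), (0.562, 0.125, 0.104), (0.561, 0.127, 0.122), (0.562, 0.132, 0.121), (0.563, 0.137, 0.121), (0.557, 0.128, 0.19)]
138 [(0.572, 0.131, 0.018), (0.565, 0.124, 0.107), (0.566, 0.129, 0.111), (0.565, 0.132, 0.122), (0.566, 0.136, 0.122), (0.56, 0.128, 0.189)]
141 [(0.577, 0.13, 0.018), (0.57, 0.125, 0.099), (0.57, 0.129, 0.105), (0.569, 0.131, 0.122), (0.564, 0.127, 0.172), (0.563, 0.127, 0.188)]
144 [(0.581, 0.13, 0.018), (0.574, 0.125, 0.094), (0.575, 0.13, 0.093), (0.575, 0.135, 0.094), (0.576, 0.14, 0.092), (0.566, 0.127, 0.187)]
147 [(0.586, 0.129, 0.017), (0.578, 0.125, 0.094), (0.578, 0.129, 0.095), (0.579, 0.134, 0.096), (0.58, 0.14, 0.
[... 491 characters left out ...]
-0.011, 0.001, 0.057], [-0.011, 0.003, 0.057], [-0.005, 0.011, 0.049]]
266 [[-0.009, -0.008, 0.057], [-0.011, -0.001, 0.064], [-0.01, 0.001, 0.063], [-0.01, 0.003, 0.064], [-0.005, 0.01, 0.055]]
274 [[-0.014, -0.006, 0.074], [-0.012, -0.001, 0.072], [-0.009, 0.001, 0.066], [-0.008, 0.003, 0.066], [-0.012, 0.01, 0.076]]
282 [[-0.013, -0.006, 0.077], [-0.011, -0.001, 0.076], [-0.005, -0.0, 0.065], [-0.011, 0.003, 0.077], [-0.011, 0.009, 0.079]]
290 [[-0.013, -0.006, 0.083], [-0.009, -0.002, 0.077], [-0.001, -0.001, 0.066], [-0.008, 0.003, 0.078], [-0.01, 0.009, 0.083]]
298 [[-0.017, -0.004, 0.095], [-0.004, -0.003, 0.075], [0.003, -0.002, 0.065], [-0.004, 0.002, 0.077], [-0.016, 0.009, 0.096]]
```

Request:
arm_command(
  rows=[
    {"dp": [-0.42,0.8,-0.3],"turn": 0},
    {"dp": [-0.42,0.76,-0.5],"turn": 0},
    {"dp": [0,0,-0.8],"turn": 0},
    {"dp": [0,0,0],"turn": 0},
    {"dp": [0,0,0],"turn": 0},
  ],
)

```text
time_s: 2.75
tcp_pos: [0.5564, 0.1384, 0.2297]
tcp_rot: [0.09, 0.996, 0.0, 0.001]
force: [0.9, 0.0, 0.2]
finger_gap: 0.0
```

Request:
arm_command(
  rows=[
    {"dp": [0,0,-0.4],"turn": 0},
    {"dp": [0,0,-0.25],"turn": 0},
    {"dp": [0,0,-0.25],"turn": 0},
    {"dp": [0,0,-0.25],"turn": 0},
    {"dp": [0,0,-0.25],"turn": 0},
    {"dp": [0,0,0],"turn": 0},
  ],
)

```text
time_s: 3.5
tcp_pos: [0.5551, 0.1376, 0.1565]
tcp_rot: [0.09, 0.996, -0.0, -0.001]
force: [-0.4, -0.2, 0.1]
finger_gap: -0.0003
```

```bash
python3 - <<'E'
from bench import env
from h import *
shot(env,"wrist","w3")
E
```

```text
w3 3.5 [0.5551 0.1376 0.1565] [-0.43 -0.17  0.07] -0.00033567673360983524
```

View pics/w3.png

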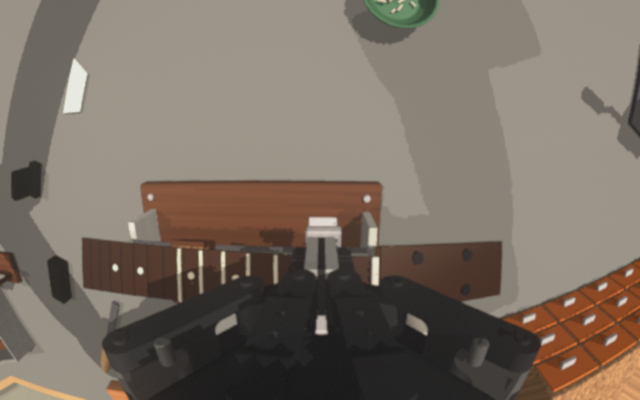

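Request:
arm_command(
  rows=[
    {"dp": [-0.1,0,0],"turn": 0},
    {"dp": [-0.14,0,-0.1],"turn": 0},
    {"dp": [0,0,-0.16],"turn": 0},
    {"dp": [0,0,-0.1],"turn": 0},
    {"dp": [0,0,0],"turn": 0},
    {"dp": [0,0,0],"turn": 0},
  ],
)

```text
time_s: 4.3
tcp_pos: [0.5442, 0.1378, 0.1398]
tcp_rot: [0.09, 0.996, -0.0, 0.0]
force: [0.0, 0.5, -0.6]
finger_gap: -0.0001
```

Request:
arm_command(
  rows=[
    {"dp": [0,0,-0.06],"turn": 0},
    {"dp": [0,0,-0.06],"turn": 0},
    {"dp": [0,0,0],"turn": 0},
  ],
)

```text
time_s: 4.68
tcp_pos: [0.5438, 0.1377, 0.1335]
tcp_rot: [0.09, 0.996, -0.0, -0.0]
force: [0.7, -0.3, 1.0]
finger_gap: 0.0002
```

Request:
arm_command(
  rows=[
    {"dp": [0,0,-0.04],"turn": 0},
    {"dp": [0,0,-0.04],"turn": 0},
    {"dp": [0,0,0],"turn": 0},
  ],
)

```text
time_s: 5.05
tcp_pos: [0.5439, 0.1378, 0.1296]
tcp_rot: [0.09, 0.996, -0.0, -0.0]
force: [-0.1, -0.6, 0.1]
finger_gap: -0.0002
```

Request:
arm_command(
  rows=[
    {"dp": [0,0,-0.04],"turn": 0},
    {"dp": [0,0,-0.04],"turn": 0},
    {"dp": [0,0,-0.04],"turn": 0},
    {"dp": [0,0,0],"turn": 0},
  ],
)

```text
time_s: 5.55
tcp_pos: [0.5439, 0.1378, 0.1236]
tcp_rot: [0.09, 0.996, -0.0, -0.0]
force: [-0.4, -0.4, 0.2]
finger_gap: -0.0001
```

```bash
python3 - <<'E'
from bench import env
from h import *
shot(env,"wrist","w4")
E
```

```text
w4 5.55 [0.5439 0.1378 0.1236] [-0.43 -0.43  0.21] -7.987451395949629e-05
```

View pics/w4.png

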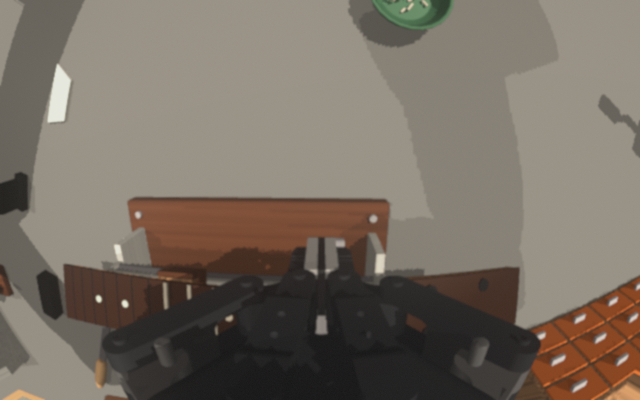

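```bash
python3 - <<'E'
from bench import env
from h import *
shot(env,"side","s4");shot(env,"top","t4")
a=cv2.imread("pics/s4.png")[110:240,220:380];b=cv2.imread("pics/t4.png")[150:250,180:340]
a=cv2.resize(a,None,fx=3.2,fy=3.2,interpolation=cv2.INTER_CUBIC)
cv2.imwrite("pics/s4z.png",a)
E
```

```text
s4 5.6 [0.5439 0.1378 0.1236] [ 0.37 -1.28 -0.03] 0.00012845394212551034
t4 5.65 [0.544  0.1378 0.1237] [-0.74 -0.83 -0.19] -0.00031285863007029076
```

View pics/s4z.png

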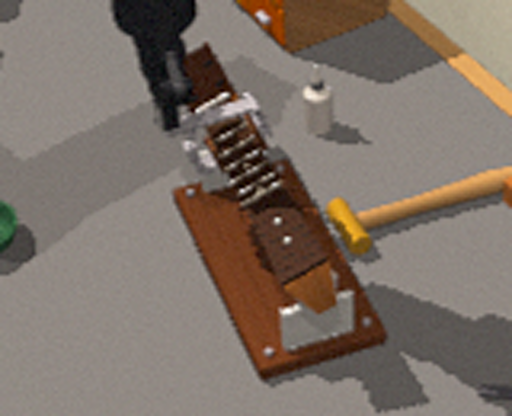

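Request:
arm_command(
  rows=[
    {"dp": [0,0,1],"turn": 0},
    {"dp": [0.2,0,1],"turn": 0},
    {"dp": [1,-0.3,0.5],"turn": 0},
    {"dp": [0,0,0],"turn": 0},
    {"dp": [0,0,0],"turn": 0},
  ],
)

```text
time_s: 6.32
tcp_pos: [0.6035, 0.1227, 0.2481]
tcp_rot: [0.09, 0.996, -0.0, -0.001]
force: [-1.3, 0.1, 0.3]
finger_gap: 0.0
```

```bash
python3 - <<'E'
from bench import env
from h import *
shot(env,"wrist","w5")
z,i=load("w5");P=pts(i,z['d'],True)
cv2.imwrite("pics/w5z.png",cv2.resize(z['p'][80:280,180:460,::-1],None,fx=2.8,fy=2.8,interpolation=cv2.INTER_CUBIC))
E
```

```text
w5 6.325 [0.6035 0.1227 0.2481] [-1.28  0.12  0.29] 4.1032416174337196e-05
```

View pics/w5z.png

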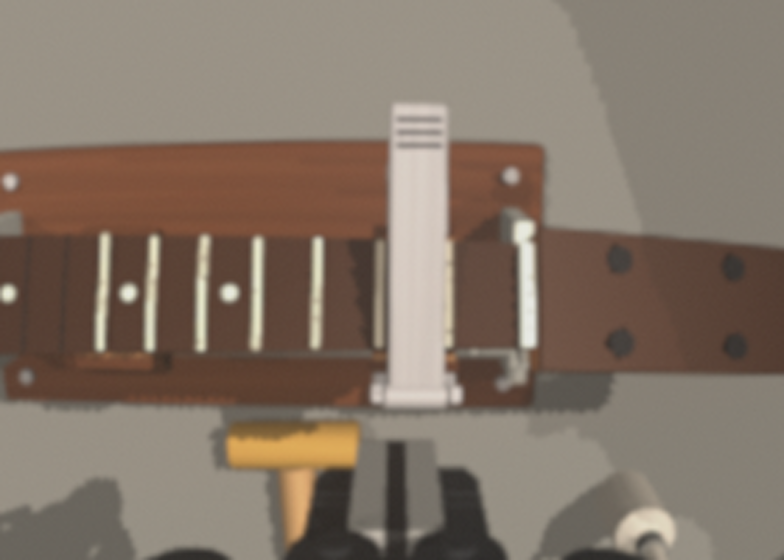

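Strap now lies nearly straight over the neck, tab ribs at pixel ≈(330,127), hinge at (329,221). I'll measure its angle.

```bash
python3 - <<'E'
from h import *
z,i=load("w5");P=pts(i,z['d'],True)
b=P[167:203,272:290].reshape(-1,3);b=np.r_[b,P[167:203,236:248].reshape(-1,3)];c0,n,s,k=fit(b);print("board",c0,n,s,k,len(b))
kp=P[120:212,324:336].reshape(-1,3);c1,n1,s1,_=fit(kp);print("strap",c1,n1,s1)
print("angle",np.arccos(n@n1))
for u,v in [(320,117.5),(340,117.5),(330,132),(320,214),(340,214)]:
    d=ray(i,u,v,True);p=i['position']+d*((c1-i['position'])@n1/(d@n1));print("strap",u,v,p.round(4), "above board",((p-c0)@n).round(4))
E
```

```text
board [0.58889782 0.06945435 0.13405663] [-0.34119622  0.06753224  0.93756308] 0.000726781759612726 1076 1080
strap [0.57950146 0.13287479 0.15366812] [0.17500892 0.98423894 0.02540848] 0.0017390850134519403
angle 1.5402140260363344
strap 320 117.5 [0.538  0.1337 0.409 ] above board 0.2795
strap 340 117.5 [0.5379 0.1332 0.4285] above board 0.2977
strap 330 132 [0.5308 0.1308 0.5677] above board 0.4305
strap 320 214 [0.5411 0.1331 0.4096] above board 0.2789
strap 340 214 [0.5352 0.1337 0.4279] above board 0.2982
```

```bash
python3 - <<'E'
from h import *
z,i=load("w5");P=pts(i,z['d'],True)
for v in range(114,224,8): print(v,P[v,323].round(4),P[v,329].round(4),P[v,336].round(4))
b=P[122:208,322:337].reshape(-1,3);b=b[b[:,2]>.145]
A=np.c_[b[:,:2],np.ones(len(b))];c,res,_,_=np.linalg.lstsq(A,b[:,2],rcond=None);n1=np.r_[-c[:2],1];n1/=np.linalg.norm(n1);print(n1,(b[:,2]-A@c).std(),np.arccos(n1@[-.3412,.0675,.9376]))
E
```

```text
114 [ 5.326e-01  1.369e-01 -1.000e-04] [ 0.534   0.1449 -0.002 ] [0.5356 0.154  0.0009]
122 [0.5413 0.1345 0.1529] [0.5422 0.1395 0.1534] [0.5433 0.1455 0.1524]
130 [0.5482 0.1333 0.1509] [0.549  0.1383 0.1521] [0.5501 0.1443 0.152 ]
138 [0.555  0.132  0.1516] [0.5558 0.1371 0.1526] [0.5568 0.143  0.1529]
146 [0.5618 0.1308 0.1521] [0.5626 0.1359 0.1527] [0.5637 0.1418 0.1526]
154 [0.5687 0.1295 0.1511] [0.5695 0.1347 0.1526] [0.5705 0.1406 0.1533]
162 [0.5753 0.1283 0.1535] [0.5763 0.1334 0.1536] [0.5774 0.1394 0.153 ]
170 [0.5824 0.1271 0.1529] [0.5831 0.1322 0.154 ] [0.5841 0.1382 0.1545]
178 [0.5893 0.1258 0.1534] [0.5901 0.131  0.1538] [0.5913 0.137  0.1534]
186 [0.5964 0.1245 0.1533] [0.5973 0.1297 0.1533] [0.5982 0.1358 0.154 ]
194 [0.6033 0.1233 0.1541] [0.6042 0.1285 0.1541] [0.6054 0.1346 0.1537]
202 [0.6104 0.122  0.1544] [0.6114 0.1272 0.1544] [0.6121 0.1333 0.1559]
210 [0.6177 0.1206 0.1545] [0.6183 0.126  0.1556] [0.6192 0.1321 0.1565]
218 [0.6247 0.1194 0.1556] [0.626  0.1246 0.1547] [0.6268 0.1308 0.1556]
[0.03101301 0.18774376 0.98172831] 0.010503951275667639 0.39613417998651534
```

```bash
python3 - <<'E'
from h import *
for t in ("t4","s4"):
    z,i=load(t);P=pts(i,z['d'])
    print(t,proj(i,[[.5439,.1378,.1236],[.5329,.14,.1236],[.555,.1378,.1236],[.541,.1395,.153],[.5443,.139,.124],[.628,.124,.156]]).round(1).tolist())
    cv2.imwrite(f"pics/{t}zz.png",cv2.resize(z['p'][120:175,240:320,::-1] if t=='s4' else z['p'][170:240,190:290,::-1],None,fx=8,fy=8,interpolation=cv2.INTER_CUBIC))
E
```

```text
t4 [[237.6, 219.6], [236.8, 223.5], [237.7, 215.7], [235.0, 219.6], [237.2, 219.4], [241.1, 188.1]]
s4 [[274.4, 157.3], [271.0, 158.2], [277.6, 156.1], [272.4, 150.0], [274.4, 157.0], [299.5, 142.0]]
```

View pics/s4zz.png

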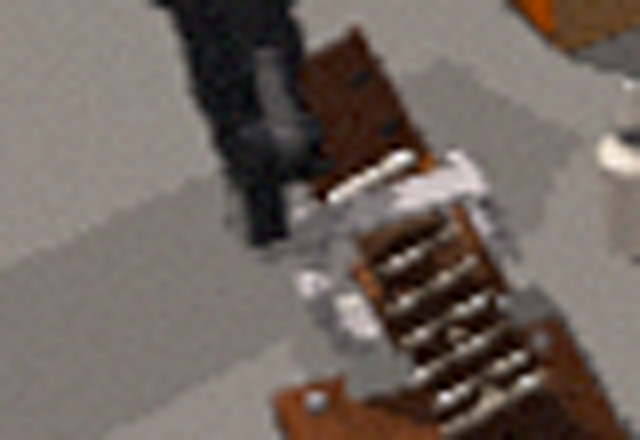

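View pics/t4zz.png

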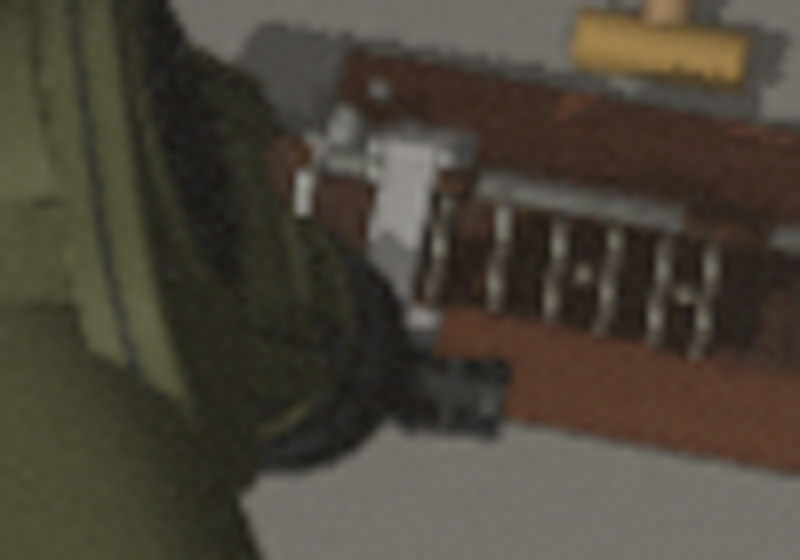

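```bash
python3 - <<'E'
from h import *
z,i=load("s4");P=pts(i,z['d'])
for v in range(140,162,2): print(v,[P[v,u].round(3).tolist() for u in range(266,292,4)])
z,i=load("w4");P=pts(i,z['d'],True);print()
for v in range(232,275,5): print(v,[P[v,u].round(3).tolist() for u in range(305,345,6)])
E
```

```text
140 [[0.622, 0.373, 0.004], [0.523, 0.106, 0.222], [0.528, 0.09, 0.229], [0.544, 0.097, 0.218], [0.606, 0.203, 0.122], [0.612, 0.185, 0.131], [0.615, 0.162, 0.144]]
142 [[0.617, 0.363, 0.003], [0.523, 0.108, 0.213], [0.535, 0.108, 0.208], [0.592, 0.204, 0.119], [0.599, 0.189, 0.126], [0.603, 0.168, 0.138], [0.602, 0.138, 0.158]]
144 [[0.613, 0.356, 0.001], [0.524, 0.113, 0.202], [0.544, 0.128, 0.183], [0.649, 0.331, 0.002], [0.588, 0.167, 0.138], [0.588, 0.137, 0.157], [0.599, 0.132, 0.156]]
146 [[0.608, 0.346, 0.0], [0.533, 0.137, 0.174], [0.543, 0.127, 0.176], [0.564, 0.146, 0.154], [0.574, 0.138, 0.155], [0.585, 0.133, 0.154], [0.596, 0.127, 0.153]]
148 [[0.6, 0.331, 0.005], [0.534, 0.139, 0.165], [0.542, 0.127, 0.169], [0.559, 0.137, 0.155], [0.57, 0.131, 0.154], [0.582, 0.128, 0.151], [0.601, 0.14, 0.134]]
150 [[0.598, 0.328, -0.001], [0.531, 0.135, 0.16], [0.544, 0.135, 0.155], [0.557, 0.133, 0.15], [0.644, 0.291, 0.003], [0.585, 0.137, 0.135], [0.596, 0.131, 0.134]]
152 [[0.59, 0.31, 0.005], [0.603, 0.306, 0.002], [0.615, 0.299, 0.001], [0.623, 0.283, 0.009], [0.638, 0.281, 0.
[... 1485 characters left out ...]
4, 0.145, 0.174], [0.538, 0.147, 0.166]]
257 [[0.536, 0.131, 0.17], [0.532, 0.135, 0.18], [0.533, 0.137, 0.179], [0.533, 0.139, 0.179], [0.534, 0.142, 0.179], [0.534, 0.144, 0.179], [0.538, 0.147, 0.171]]
262 [[0.532, 0.132, 0.183], [0.533, 0.135, 0.182], [0.533, 0.137, 0.184], [0.534, 0.139, 0.183], [0.534, 0.142, 0.183], [0.534, 0.144, 0.184], [0.539, 0.146, 0.176]]
267 [[0.532, 0.133, 0.188], [0.533, 0.135, 0.187], [0.533, 0.137, 0.188], [0.533, 0.139, 0.188], [0.534, 0.142, 0.187], [0.534, 0.144, 0.187], [0.539, 0.146, 0.179]]
272 [[0.53, 0.133, 0.197], [0.531, 0.135, 0.194], [0.534, 0.137, 0.189], [0.534, 0.139, 0.19], [0.533, 0.142, 0.194], [0.533, 0.144, 0.194], [0.532, 0.146, 0.197]]
```

```bash
python3 - <<'E'
from h import *
for t,us in (("w1",(205,215,225,425,435)),("w2",(312,318,324,330)),("w3",(312,318,324,330)),("w5",(312,318,324,330))):
    z,i=load(t);P=pts(i,z['d'],True);T=R.from_quat(z['rot'])
    for u in us:
        col=T.inv().apply(P[:,u]-z['tcp']);
        # topmost row which is within gripper depth (d<0.22)
        rows=np.where((z['d'][:,u]<0.23)&(z['d'][:,u]>0))[0]
        rows=rows[rows>150]
        print(t,u,rows[0],[col[r].round(3).tolist() for r in rows[:6:2]])
E
```

```text
w1 205 257 [[0.007, -0.054, -0.05], [0.011, -0.049, -0.061], [0.011, -0.049, -0.062]]
w1 215 247 [[0.01, -0.049, -0.047], [0.01, -0.049, -0.049], [0.011, -0.048, -0.052]]
w1 225 247 [[0.011, -0.044, -0.047], [0.01, -0.044, -0.049], [0.01, -0.044, -0.049]]
w1 425 247 [[0.011, 0.046, -0.048], [0.01, 0.046, -0.049], [0.01, 0.045, -0.051]]
w1 435 255 [[0.01, 0.049, -0.055], [0.01, 0.048, -0.056], [0.011, 0.047, -0.06]]
w2 312 237 [[0.01, -0.005, -0.032], [0.011, -0.005, -0.036], [0.01, -0.005, -0.036]]
w2 318 237 [[0.011, -0.003, -0.033], [0.011, -0.002, -0.036], [0.01, -0.002, -0.037]]
w2 324 237 [[0.01, 0.0, -0.032], [0.011, 0.0, -0.037], [0.011, 0.0, -0.038]]
w2 330 237 [[0.01, 0.003, -0.032], [0.011, 0.003, -0.035], [0.011, 0.003, -0.038]]
w3 312 217 [[-0.002, -0.008, 0.036], [-0.004, -0.008, 0.036], [-0.005, -0.008, 0.036]]
w3 318 217 [[-0.002, -0.003, 0.037], [-0.004, -0.003, 0.036], [-0.005, -0.003, 0.037]]
w3 324 217 [[-0.002, 0.001, 0.037], [-0.004, 0.001, 0.037], [-0.005, 0.001, 0.035]]
w3 330 217 [[-0.002, 0.005, 0.037], [-0.004, 0.005, 0.037], [-0.005, 0.005, 0.036]]
w5 312 237 [[0.011, -0.005, -0.033], [0.011, -0.005, -0.035], [0.01, -0.005, -0.037]]
w5 318 237 [[0.01, -0.003, -0.032], [0.011, -0.003, -0.036], [0.01, -0.003, -0.037]]
w5 324 237 [[0.011, 0.0, -0.033], [0.011, 0.0, -0.035], [0.01, 0.0, -0.036]]
w5 330 237 [[0.01, 0.003, -0.032], [0.011, 0.003, -0.036], [0.011, 0.003, -0.037]]
```

Request:
arm_command(
  rows=[
    {"dp": [-1,0.32,0],"turn": 0},
    {"dp": [-0.15,0,-1],"turn": 0},
    {"dp": [0,0,-1],"turn": 0},
    {"dp": [0,0,-0.2],"turn": 0},
    {"dp": [-0.06,0,-0.2],"turn": 0},
    {"dp": [0,0,-0.2],"turn": 0},
    {"dp": [0,0,0],"turn": 0},
  ],
)

```text
time_s: 7.25
tcp_pos: [0.5439, 0.1389, 0.1191]
tcp_rot: [0.09, 0.996, 0.0, 0.0]
force: [-0.1, 0.0, 1.0]
finger_gap: -0.0001
```

Request:
arm_command(
  rows=[
    {"dp": [0,0,-0.1],"turn": 0},
    {"dp": [0,0,-0.1],"turn": 0},
    {"dp": [0,0,-0.06],"turn": 0},
    {"dp": [0,0,0],"turn": 0},
  ],
)

```text
time_s: 7.75
tcp_pos: [0.5439, 0.1389, 0.1061]
tcp_rot: [0.09, 0.996, 0.0, 0.0]
force: [-0.1, 0.7, -0.2]
finger_gap: 0.0
```

Request:
arm_command(
  rows=[
    {"dp": [0,0,-0.06],"turn": 0},
    {"dp": [0,0,-0.04],"turn": 0},
    {"dp": [0,0,0],"turn": 0},
  ],
)

```text
time_s: 8.12
tcp_pos: [0.5426, 0.1387, 0.1]
tcp_rot: [0.09, 0.996, -0.0, -0.001]
force: [0.6, -0.7, 0.1]
finger_gap: -0.0002
```

Request:
arm_command(
  rows=[
    {"dp": [0,0,-0.06],"turn": 0},
    {"dp": [0,0,0],"turn": 0},
  ],
)

```text
time_s: 8.38
tcp_pos: [0.5432, 0.1388, 0.0976]
tcp_rot: [0.09, 0.996, -0.0, -0.0]
force: [-0.9, 0.2, 0.9]
finger_gap: 0.0002
```

Request:
arm_command(
  rows=[
    {"dp": [0,0,-0.06],"turn": 0},
    {"dp": [0,0,0],"turn": 0},
  ],
)

```text
time_s: 8.62
tcp_pos: [0.5437, 0.1389, 0.0965]
tcp_rot: [0.09, 0.996, 0.0, 0.001]
force: [-4.0, -1.0, 11.3]
finger_gap: -0.0002
```

```bash
python3 - <<'E'
from bench import env
from h import *
shot(env,"side","s6");print(env.get_obs()['wrist_torque'],env.get_obs()['tau'])
z,i=load("s6");P=pts(i,z['d'])
for v in range(144,164,2): print(v,[P[v,u].round(3).tolist() for u in range(266,292,4)])
cv2.imwrite(f"pics/s6z.png",cv2.resize(z['p'][120:175,240:320,::-1],None,fx=8,fy=8,interpolation=cv2.INTER_CUBIC))
E
```

```text
s6 8.625 [0.5437 0.1389 0.0965] [-3.98 -1.04 11.34] -0.00022608059606995203
[-0.19755964  0.56649488 -0.02181337] [-1.64343364e-02 -3.93777609e+01  2.15277082e+01 -1.44662060e+00
  2.21714348e-02 -1.13693322e-02]
144 [[0.611, 0.353, 0.003], [0.532, 0.13, 0.187], [0.523, 0.082, 0.222], [0.536, 0.083, 0.216], [0.59, 0.171, 0.134], [0.599, 0.162, 0.136], [0.604, 0.143, 0.147]]
146 [[0.607, 0.345, 0.002], [0.523, 0.111, 0.196], [0.522, 0.08, 0.217], [0.536, 0.085, 0.207], [0.586, 0.164, 0.132], [0.596, 0.155, 0.134], [0.598, 0.132, 0.148]]
148 [[0.6, 0.33, 0.006], [0.521, 0.11, 0.19], [0.528, 0.096, 0.196], [0.543, 0.101, 0.186], [0.591, 0.177, 0.113], [0.586, 0.137, 0.142], [0.594, 0.125, 0.147]]
150 [[0.598, 0.329, -0.002], [0.523, 0.117, 0.177], [0.542, 0.129, 0.16], [0.628, 0.291, 0.011], [0.576, 0.145, 0.133], [0.582, 0.13, 0.141], [0.595, 0.128, 0.136]]
152 [[0.591, 0.313, 0.003], [0.531, 0.137, 0.152], [0.541, 0.13, 0.152], [0.562, 0.147, 0.131], [0.568, 0.13, 0.139], [0.581, 0.129, 0.134], [0.59, 0.119, 0.137]]
154 [[0.584, 0.3, 0.006], [0.532, 0.14, 0.141], [0.54, 0.13, 0.144], [0.557, 0.137, 0.132], [0.567, 0.13, 0.132], [0.579, 0.125, 0.13], [0.588, 0.116, 0.132]]
156 [[0.578, 0.288, 0.008], [0.529, 0.137, 0.136], [0.539, 0.128, 0.138], [0.554, 0.131, 0.129], [0.569, 0.135, 0.119], [0.58, 0.13, 0.118], [0.582, 0.106, 0.133]]
158 [[0.575, 0.283, 0.003], [0.588, 0.278, 0.001], [0.542, 0.137, 0.123], [0.552, 0.129, 0.123], [0.588, 0.178, 0.072], [0.576, 0.124, 0.116], [0.578, 0.099, 0.132]]
160 [[0.571, 0.275, 0.002], [0.582, 0.266, 0.003], [0.594, 0.26, 0.002], [0.606, 0.252, 0.002], [0.568, 0.137, 0.102], [0.579, 0.131, 0.101], [0.573, 0.091, 0.132]]
162 [[0.566, 0.266, 0.001], [0.578, 0.259, 0.001], [0.59, 0.251, 0.001], [0.601, 0.243, 0.002], [0.563, 0.128, 0.102], [0.578, 0.131, 0.093], [0.569, 0.084, 0.131]]
```

View pics/s6z.png

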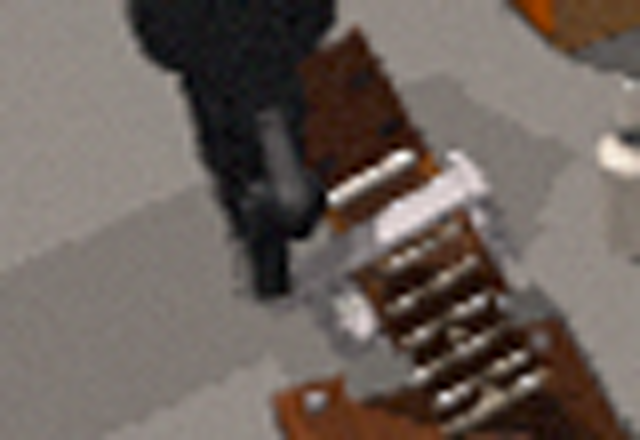

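Request:
arm_command(
  rows=[
    {"dp": [0,0,-0.02],"turn": 0},
    {"dp": [0,0,0],"turn": 0},
  ],
)

```text
time_s: 8.93
tcp_pos: [0.5438, 0.1389, 0.0961]
tcp_rot: [0.09, 0.996, 0.0, 0.001]
force: [-3.9, -0.4, 14.8]
finger_gap: -0.0002
```

Request:
arm_command(
  rows=[
    {"dp": [0,0,0.3],"turn": 0},
    {"dp": [0,0,1],"turn": 0},
    {"dp": [0.2,0,1],"turn": 0},
    {"dp": [1,-0.6,0.6],"turn": 0},
    {"dp": [0,0,0],"turn": 0},
    {"dp": [0,0,0],"turn": 0},
  ],
)

```text
time_s: 9.68
tcp_pos: [0.6006, 0.1101, 0.2366]
tcp_rot: [0.09, 0.996, -0.0, -0.001]
force: [-0.4, 0.4, -0.5]
finger_gap: 0.0001
```

```bash
python3 - <<'E'
from bench import env
from h import *
shot(env,"wrist","w7")
z,i=load("w7");P=pts(i,z['d'],True)
cv2.imwrite("pics/w7z.png",cv2.resize(z['p'][80:280,180:460,::-1],None,fx=2.8,fy=2.8,interpolation=cv2.INTER_CUBIC))
E
```

```text
w7 9.675 [0.6006 0.1101 0.2366] [-0.38  0.43 -0.49] 9.87280670883489e-05
```

View pics/w7z.png

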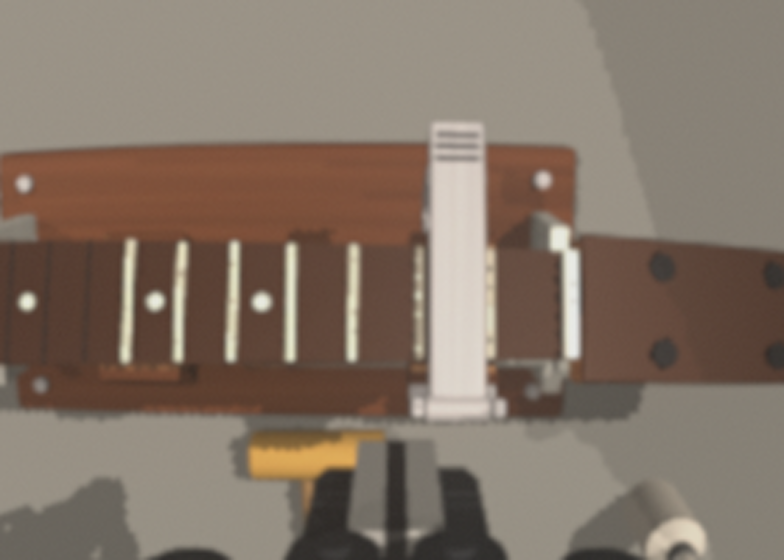

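```bash
python3 - <<'E'
from h import *
z,i=load("w7");P=pts(i,z['d'],True)
def pf(b):
    w=np.ones(len(b),bool);m=np.median(b,0)
    for _ in range(6):
        A=np.c_[b[:,:2],np.ones(len(b))];c=np.linalg.lstsq(A[w],b[w,2],rcond=None)[0];r=b[:,2]-A@c;w=abs(r)<.003
    n=np.r_[-c[:2],1];return b[w].mean(0),n/np.linalg.norm(n),r[w].std(),w.sum()
c0,n,s,k=pf(P[170:206,286:303].reshape(-1,3));b=np.r_[P[170:206,230:240].reshape(-1,3),P[170:206,286:303].reshape(-1,3)];c0,n,s,k=pf(b);print("board",c0,n,s,k)
c1,n1,s1,k1=pf(P[128:214,338:350].reshape(-1,3));print("strap",c1,n1,s1,k1,"angle",np.arccos(n@n1))
print("height above board along strap",[(round(float((P[v,343]-c0)@n),4)) for v in range(128,216,8)], P[130,343])
# fret
from numpy.linalg import norm
q=c0+n*0.003
R_=[]
for nm,u,v in [("near",180+131/2.8,80+238/2.8),("far",180+126/2.8,80+362/2.8)]:
    d=ray(i,u,v,True);p=i['position']+d*((q-i['position'])@n/(d@n));print(nm,p.round(4));R_.append(p)
print("mid",np.mean(R_,0),norm(R_[1]-R_[0]))
E
```

```text
board [0.58784353 0.06516482 0.13399801] [-0.34078414  0.06521271  0.93787711] 0.0007309622703565691 966
strap [0.58334085 0.13227272 0.13822797] [-0.33807731  0.06830743  0.93863615] 0.0007444360468775323 1029 angle 0.004180951192199007
height above board along strap [0.0106, 0.0104, 0.0099, 0.0103, 0.0094, 0.0097, 0.0104, 0.0095, 0.0099, 0.0104, 0.0097] [0.548977   0.13859288 0.12505776]
near [0.5597 0.0267 0.1296]
far [0.5979 0.0195 0.144 ]
mid [0.57878258 0.02312159 0.13682772] 0.04146961136960784
```

Request:
arm_command(
  rows=[
    {"dp": [-0.2,-0.95,0.3],"turn": 0},
    {"dp": [-0.2,-1,0],"turn": 0},
    {"dp": [-0.2,-1,0],"turn": 0},
    {"dp": [-0.2,-1,0],"turn": 0},
    {"dp": [-0.2,-1,0],"turn": 0},
    {"dp": [-0.2,-1,0],"turn": 0},
    {"dp": [-0.2,-1,0],"turn": 0},
    {"dp": [-0.2,-1,0],"turn": 0},
    {"dp": [0,0,0],"turn": 0},
    {"dp": [0,0,0],"turn": 0},
  ],
  jaw=-1,
)

```text
time_s: 10.98
tcp_pos: [0.5203, -0.286, 0.2515]
tcp_rot: [0.09, 0.996, 0.001, -0.001]
force: [-0.2, -0.1, -0.0]
finger_gap: 0.0852
```

```bash
python3 - <<'E'
from bench import env
from h import *
shot(env,"wrist","w8")
E
```

```text
w8 10.975 [ 0.5203 -0.286   0.2515] [-0.15 -0.13 -0.01] 0.08519930105414401
```

View pics/w8.png

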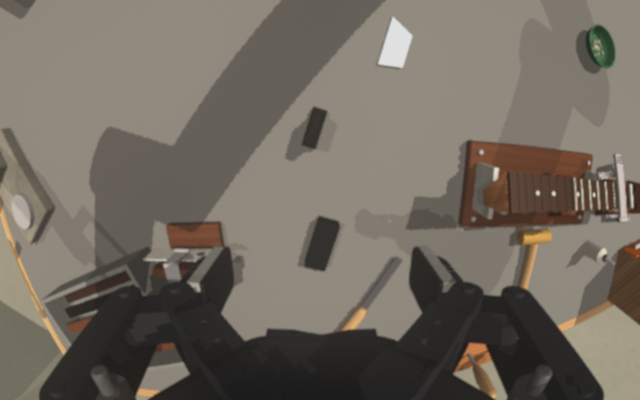

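```bash
python3 - <<'E'
from h import *
z,i=load("w8");P=pts(i,z['d'],True)
s=P[95:165,285:345].reshape(-1,3);t=s[(s[:,2]>.045)&(s[:,2]<.065)];print(len(t),t.mean(0))
(cx,cy),(w,h),a=cv2.minAreaRect((t[:,:2]*1000).astype(np.float32));print("top",cx,cy,w,h,a)
u,sv,vt=np.linalg.svd(t[:,:2]-t[:,:2].mean(0),full_matrices=False);print("axis",vt[0],np.degrees(np.arctan2(vt[0,1],vt[0,0])))
# dark pixels
p=z['p'].astype(int);m=((p.sum(2)<130)*255).astype(np.uint8);m[:95]=0;m[160:]=0;m[:,:290]=0;m[:,345:]=0
ys,xs=np.nonzero(m)
f=s[(s[:,2]>.006)];(cx,cy),(w,h),a=cv2.minAreaRect((f[:,:2]*1000).astype(np.float32));print("all",cx,cy,w,h,a)
cv2.imwrite("pics/w8z.png",cv2.resize(z['p'][85:175,270:360,::-1],None,fx=6,fy=6,interpolation=cv2.INTER_CUBIC))
E
```

```text
468 [ 0.46480852 -0.28614265  0.05308071]
top 464.7354736328125 -286.3675842285156 17.046798706054688 43.9034309387207 62.203399658203125
axis [ 0.88334987 -0.4687142 ] -27.950865106304583
all 464.81219482421875 -286.23541259765625 21.335391998291016 53.67977523803711 61.3939208984375
```

View pics/w8z.png

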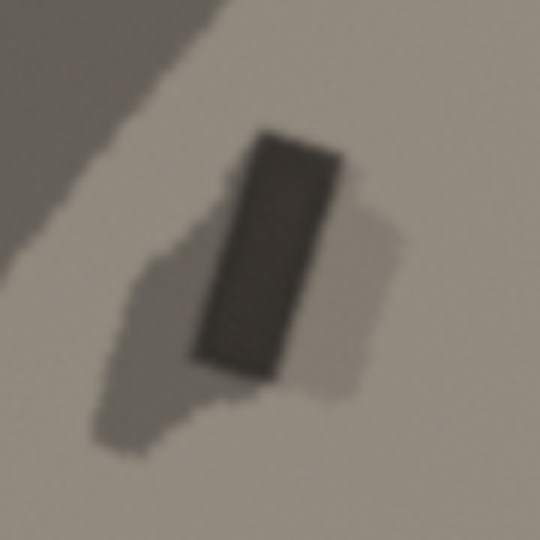

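Request:
arm_command(
  rows=[
    {"dp": [-0.4,0,-0.5],"turn": -0.8},
    {"dp": [-0.4,0,-0.5],"turn": -0.8},
    {"dp": [-0.3,0,-0.5],"turn": -0.6},
    {"dp": [0,0,-0.5],"turn": 0},
    {"dp": [0,0,0],"turn": 0},
    {"dp": [0,0,0],"turn": 0},
  ],
)

```text
time_s: 11.78
tcp_pos: [0.467, -0.2866, 0.1533]
tcp_rot: [0.241, 0.971, -0.0, 0.001]
force: [0.3, -0.6, 0.2]
finger_gap: 0.0853
```

```bash
python3 - <<'E'
from bench import env
from h import *
shot(env,"wrist","w9")
z,i=load("w9");P=pts(i,z['d'],True);T=R.from_quat(z['rot']);print(np.degrees(np.arctan2(*T.as_matrix()[:2,1][::-1])))
s=P[100:330,230:410].reshape(-1,3);s=s[np.hypot(s[:,0]-.4647,s[:,1]+.2863)<.04];t=s[(s[:,2]>.045)&(s[:,2]<.065)];print(len(t))
r=cv2.minAreaRect((t[:,:2]*1000).astype(np.float32));print("top",r, t[:,2].mean())
print("tool frame",T.inv().apply(np.r_[np.array(r[0])/1000,.034]-z['tcp']))
E
```

```text
w9 11.775 [ 0.467  -0.2866  0.1533] [ 0.27 -0.62  0.24] 0.08529129677331569
62.1567047086946
789
top ((464.373046875, -285.8582458496094), (15.494324684143066, 43.09626770019531), 61.7075309753418) 0.05321032748070996
tool frame [ 0.00279333 -0.00057386  0.11928482]
```

View pics/w9.png

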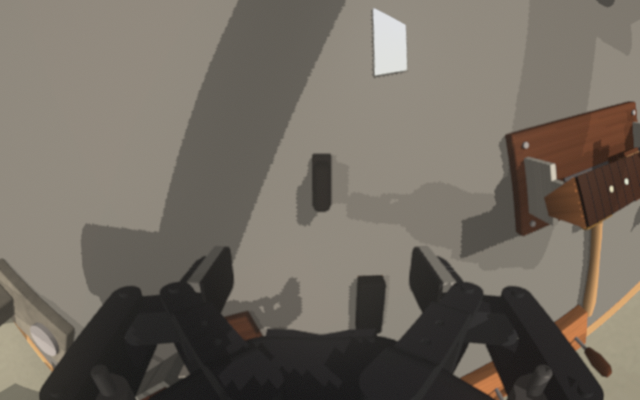

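Request:
arm_command(
  rows=[
    {"dp": [-0.05,0.02,-0.6],"turn": 0},
    {"dp": [0,0,-0.7],"turn": 0},
    {"dp": [0,0,-0.7],"turn": 0},
    {"dp": [0,0,-0.6],"turn": 0},
    {"dp": [0,0,-0.4],"turn": 0},
    {"dp": [0,0,-0.2],"turn": 0},
    {"dp": [0,0,0],"turn": 0},
    {"dp": [0,0,0],"turn": 0},
  ],
)

```text
time_s: 12.82
tcp_pos: [0.4647, -0.2868, -0.0065]
tcp_rot: [0.241, 0.97, -0.0, 0.001]
force: [0.5, 0.2, 0.6]
finger_gap: 0.0856
```

Request:
arm_command(
  rows=[
    {"dp": [0,0,-0.05],"turn": 0},
    {"dp": [0,0,0],"turn": 0},
    {"dp": [0,0,0],"turn": 0},
    {"dp": [0,0,0],"turn": 0},
    {"dp": [0,0,0],"turn": 0},
    {"dp": [0,0,0],"turn": 0},
    {"dp": [0,0,0],"turn": 0},
    {"dp": [0,0,0],"turn": 0},
  ],
  jaw=1,
)

```text
time_s: 13.82
tcp_pos: [0.4638, -0.2863, -0.01]
tcp_rot: [0.241, 0.97, -0.0, 0.0]
force: [-0.6, -0.5, 1.9]
finger_gap: 0.0151
```

Request:
arm_command(
  rows=[
    {"dp": [0,0,0.5],"turn": 0},
    {"dp": [0,0,1],"turn": 0},
    {"dp": [0,0,1],"turn": 0},
    {"dp": [0,0,1],"turn": 0.5},
    {"dp": [0.2,0.5,0.7],"turn": 0.5},
    {"dp": [0.3,0.9,0],"turn": 0.5},
    {"dp": [0.3,0.9,0],"turn": 0.64},
    {"dp": [0.3,0.9,0],"turn": 0},
    {"dp": [0.4,1,0],"turn": 0},
    {"dp": [0.3,0.8,0],"turn": 0},
  ],
)

```text
time_s: 15.08
tcp_pos: [0.5538, -0.0344, 0.1994]
tcp_rot: [0.094, 0.996, -0.0, -0.0]
force: [0.5, -0.5, -0.5]
finger_gap: 0.0152
```

Request:
arm_command(
  rows=[
    {"dp": [0.2,0.5,0],"turn": 0},
    {"dp": [0,0,0],"turn": 0},
    {"dp": [0,0,0],"turn": 0},
  ],
)

```text
time_s: 15.45
tcp_pos: [0.563, -0.0118, 0.1994]
tcp_rot: [0.094, 0.996, -0.0, -0.001]
force: [0.6, 0.1, -1.1]
finger_gap: 0.0149
```

```bash
python3 - <<'E'
from bench import env
from h import *
shot(env,"wrist","w10");shot(env,"side","s10")
z,i=load("w10");T=R.from_quat(z['rot']);print(np.degrees(np.arctan2(*T.as_matrix()[:2,1][::-1])))
z,i=load("s10");a=cv2.resize(z['p'][90:215,230:390,::-1],None,fx=4,fy=4,interpolation=cv2.INTER_CUBIC);cv2.imwrite("pics/s10z.png",a)
E
```

```text
w10 15.45 [ 0.563  -0.0118  0.1994] [ 0.58  0.11 -1.05] 0.01486695431855245
s10 15.5 [ 0.563  -0.0121  0.1996] [ 0.16  0.66 -0.65] 0.015285691307852919
79.17035011619282
```

View pics/w10.png

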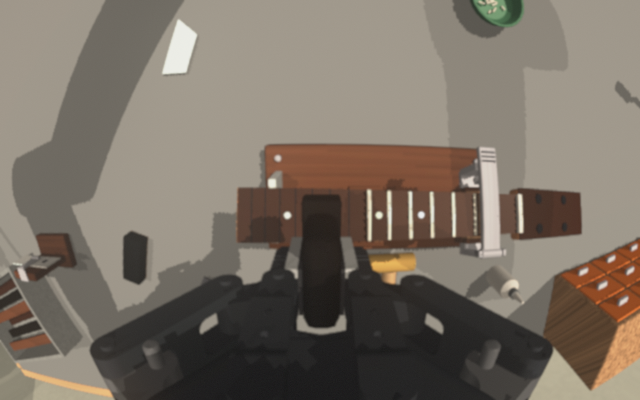

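View pics/s10z.png

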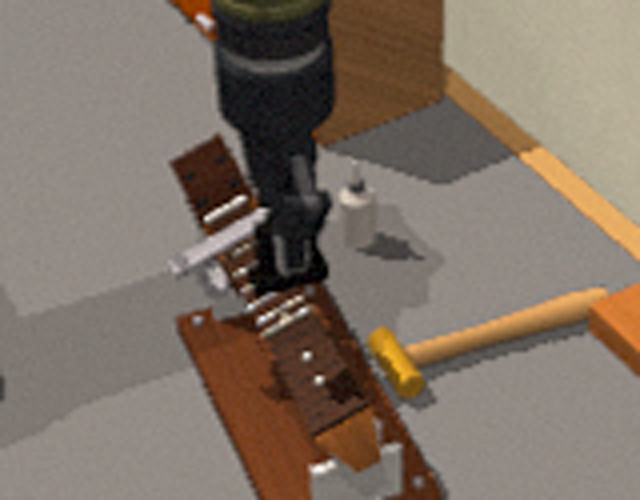

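```bash
cat >> h.py <<'E'
def caulprof(tag):
    z,i=load(tag);P=pts(i,z['d'],True);T=R.from_quat(z['rot'])
    for v in range(190,330,6):
        q=T.inv().apply(P[v,314:331]-z['tcp']);print(v,np.median(q,0).round(4))
E
python3 - <<'E'
from h import *
caulprof("w10")
z,i=load("w10");P=pts(i,z['d'],True);T=R.from_quat(z['rot'])
for v in (198,205,212,230,250):print(v,[T.inv().apply(P[v,u]-z['tcp']).round(3).tolist() for u in (298,302,306,310,334,338,342,346)])
E
```

```text
190 [ 0.0089 -0.0003  0.0722]
196 [ 0.0264 -0.0006 -0.015 ]
202 [ 0.0256 -0.0006 -0.0238]
208 [ 0.0226 -0.0006 -0.0241]
214 [ 0.0215 -0.0006 -0.0307]
220 [ 0.0215 -0.0006 -0.0395]
226 [ 0.0214 -0.0006 -0.0471]
232 [ 0.0216 -0.0006 -0.0547]
238 [ 0.0211 -0.0007 -0.0599]
244 [ 0.0198 -0.0007 -0.0626]
250 [ 0.0176 -0.0007 -0.0634]
256 [ 0.0152 -0.0007 -0.0637]
262 [ 0.0128 -0.0007 -0.0641]
268 [ 0.0102 -0.0007 -0.0642]
274 [ 0.0076 -0.0007 -0.0642]
280 [ 0.0048 -0.0006 -0.0642]
286 [ 0.0019 -0.0006 -0.064 ]
292 [-0.0008 -0.0006 -0.0642]
298 [-0.0037 -0.0006 -0.0642]
304 [-0.0069 -0.0006 -0.0641]
310 [-0.01   -0.0006 -0.064 ]
316 [-0.0128 -0.001  -0.0645]
322 [-0.0163 -0.0006 -0.0642]
328 [-0.2315  0.0003  0.1984]
198 [[0.003, -0.02, 0.069], [0.025, -0.011, -0.015], [0.026, -0.009, -0.019], [0.026, -0.007, -0.019], [0.026, 0.006, -0.019], [0.026, 0.008, -0.019], [0.003, 0.016, 0.07], [0.003, 0.019, 0.07]]
205 [[-0.003, -0.02, 0.069], [0.024, -0.01, -0.024], [0.024, -0.009, -0.024], [0.024, -0.007, -0.024], [0.024, 0.005, -0.025], [0.024, 0.007, -0.023], [-0.003, 0.016, 0.069], [-0.002, 0.019, 0.067]]
212 [[-0.008, -0.02, 0.065], [0.02, -0.011, -0.023], [0.02, -0.009, -0.023], [0.02, -0.007, -0.024], [0.02, 0.005, -0.023], [0.021, 0.007, -0.024], [-0.008, 0.016, 0.066], [-0.008, 0.019, 0.066]]
230 [[-0.022, -0.02, 0.062], [0.011, -0.011, -0.023], [0.02, -0.007, -0.048], [0.02, -0.006, -0.049], [0.02, 0.004, -0.049], [0.018, 0.006, -0.043], [-0.021, 0.016, 0.061], [-0.021, 0.019, 0.061]]
250 [[0.011, -0.011, -0.049], [0.016, -0.008, -0.061], [0.017, -0.007, -0.062], [0.018, -0.005, -0.063], [0.017, 0.004, -0.063], [0.017, 0.006, -0.062], [0.011, 0.008, -0.049], [0.011, 0.01, -0.048]]
```

Request:
arm_command(
  rows=[
    {"dp": [-0.06,0,-0.6],"turn": 0},
    {"dp": [0,0,-0.5],"turn": 0},
    {"dp": [0,0,-0.16],"turn": 0},
    {"dp": [0,0,-0.06],"turn": 0},
    {"dp": [0,0,-0.06],"turn": 0},
    {"dp": [0,0,0],"turn": 0},
  ],
)

```text
time_s: 16.3
tcp_pos: [0.5612, -0.0113, 0.1315]
tcp_rot: [0.094, 0.996, 0.0, 0.001]
force: [-0.4, 0.0, -0.6]
finger_gap: 0.0151
```

Request:
arm_command(
  rows=[
    {"dp": [0,0,-0.06],"turn": 0},
    {"dp": [0,0,0],"turn": 0},
  ],
)

```text
time_s: 16.55
tcp_pos: [0.5615, -0.0113, 0.1293]
tcp_rot: [0.094, 0.996, 0.0, 0.001]
force: [-0.9, 0.0, 4.7]
finger_gap: 0.0155
```

Request:
arm_command(
  rows=[
    {"dp": [0,0,-0.06],"turn": 0},
    {"dp": [0,0,0],"turn": 0},
  ],
)

```text
time_s: 16.8
tcp_pos: [0.5616, -0.0112, 0.1288]
tcp_rot: [0.094, 0.996, 0.0, 0.002]
force: [-7.0, 0.3, 19.9]
finger_gap: 0.015
```

```bash
python3 - <<'E'
from bench import env
from h import *
shot(env,"wrist","w11");caulprof("w11")
E
```

```text
w11 16.8 [ 0.5616 -0.0112  0.1288] [-6.96  0.32 19.9 ] 0.01503074469723285
190 [-0.0002 -0.0003  0.1107]
196 [ 0.0263 -0.0006 -0.0145]
202 [ 0.0257 -0.0006 -0.0242]
208 [ 0.0226 -0.0006 -0.0243]
214 [ 0.0213 -0.0006 -0.03  ]
220 [ 0.0216 -0.0006 -0.0395]
226 [ 0.0216 -0.0007 -0.0476]
232 [ 0.0217 -0.0007 -0.0549]
238 [ 0.0214 -0.0007 -0.0604]
244 [ 0.0199 -0.0007 -0.063 ]
250 [ 0.0178 -0.0007 -0.0637]
256 [ 0.0154 -0.0007 -0.0641]
262 [ 0.0127 -0.0007 -0.0639]
268 [ 0.0103 -0.0007 -0.0642]
274 [ 0.0075 -0.0007 -0.0641]
280 [ 0.0049 -0.0007 -0.0642]
286 [ 0.0023 -0.0007 -0.0645]
292 [-0.0007 -0.0007 -0.0644]
298 [-0.0037 -0.0007 -0.0643]
304 [-0.0067 -0.0007 -0.0642]
310 [-0.01   -0.0007 -0.064 ]
316 [-0.0129 -0.0007 -0.0644]
322 [-0.0162 -0.0007 -0.0643]
328 [-0.1757 -0.      0.1294]
```

Request:
arm_command(
  rows=[
    {"dp": [-0.04,0.008,-0.06],"turn": 0},
    {"dp": [-0.04,0.008,-0.04],"turn": 0},
    {"dp": [0,0,0],"turn": 0},
  ],
)

```text
time_s: 17.23
tcp_pos: [0.5616, -0.0111, 0.1282]
tcp_rot: [0.094, 0.996, -0.0, 0.007]
force: [-7.7, -0.8, 35.4]
finger_gap: 0.0154
```

Request:
arm_command(
  rows=[
    {"dp": [-0.06,0.01,-0.05],"turn": 0},
    {"dp": [-0.04,0.008,-0.05],"turn": 0},
    {"dp": [0,0,0],"turn": 0},
  ],
)

```text
time_s: 17.6
tcp_pos: [0.5556, -0.01, 0.1209]
tcp_rot: [0.094, 0.996, -0.0, 0.006]
force: [-6.2, -1.1, 24.6]
finger_gap: 0.0153
```

```bash
cat >> h.py <<'E'
def ctilt(tag):
    z,i=load(tag);P=pts(i,z['d'],True);T=R.from_quat(z['rot'])
    q=T.inv().apply(P[180:335,306:336].reshape(-1,3)-z['tcp'])
    t=q[(q[:,2]<-.05)&(abs(q[:,1])<.006)&(q[:,2]>-.085)&(q[:,0]<.022)&(q[:,0]>-.012)]
    c=np.polyfit(t[:,0],t[:,2],1);r=t[:,2]-np.polyval(c,t[:,0]);w=abs(r)<.002;c=np.polyfit(t[w,0],t[w,2],1)
    print("top slope rad",np.arctan(c[0]),"z at 0",c[1],w.sum(),len(t))
E
python3 - <<'E'
from bench import env
from h import *
shot(env,"wrist","w12");caulprof("w12");ctilt("w12");ctilt("w11")
E
```

```text
w12 17.6 [ 0.5556 -0.01    0.1209] [-6.2  -1.14 24.59] 0.01532885052021766
190 [ 0.0017 -0.0003  0.1028]
196 [-0.0038 -0.0003  0.1023]
202 [-0.0095 -0.0003  0.1024]
208 [ 0.0214 -0.0006 -0.0201]
214 [ 0.0188 -0.0006 -0.0218]
220 [ 0.0186 -0.0006 -0.0308]
226 [ 0.0227 -0.0007 -0.0505]
232 [ 0.0233 -0.0007 -0.0589]
238 [ 0.0217 -0.0007 -0.0611]
244 [ 0.0198 -0.0007 -0.0625]
250 [ 0.0174 -0.0007 -0.0629]
256 [ 0.0152 -0.0007 -0.0637]
262 [ 0.0127 -0.0007 -0.0638]
268 [ 0.0104 -0.0007 -0.0643]
274 [ 0.008  -0.0007 -0.0648]
280 [ 0.0055 -0.0007 -0.0653]
286 [ 0.003  -0.0007 -0.0658]
292 [ 0.0006 -0.0007 -0.0664]
298 [-0.0019 -0.0007 -0.067 ]
304 [-0.0045 -0.0007 -0.0674]
310 [-0.007  -0.0007 -0.0682]
316 [-0.0099 -0.0007 -0.0684]
322 [-0.0125 -0.0007 -0.069 ]
328 [-0.0163 -0.0007 -0.0683]
top slope rad 0.20525949522943132 z at 0 -0.0662360355493962 2224 2241
top slope rad 0.07463180654993615 z at 0 -0.06390776200272558 1683 2253
```

View pics/w12.png

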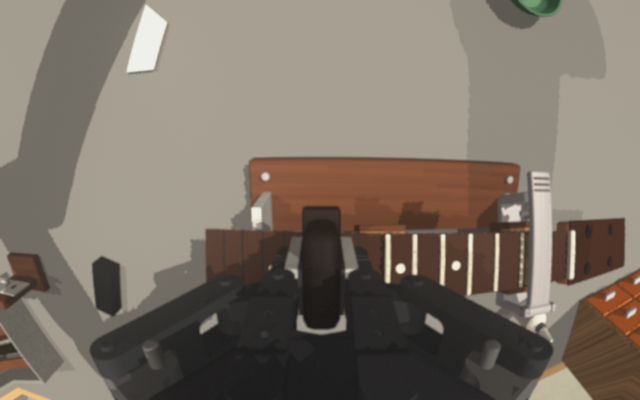

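Request:
arm_command(
  rows=[
    {"dp": [-0.04,0.008,-0.05],"turn": 0},
    {"dp": [-0.04,0.008,-0.05],"turn": 0},
    {"dp": [0,0,0],"turn": 0},
  ],
)

```text
time_s: 18.02
tcp_pos: [0.5519, -0.0093, 0.1152]
tcp_rot: [0.094, 0.996, -0.0, 0.005]
force: [-3.3, -1.4, 21.2]
finger_gap: 0.0154
```

```bash
python3 - <<'E'
from bench import env
from h import *
shot(env,"wrist","w13");ctilt("w13")
E
```

```text
w13 18.025 [ 0.5519 -0.0093  0.1152] [-3.32 -1.39 21.16] 0.015423662355047472
top slope rad 0.33760750971031017 z at 0 -0.06801674536979754 2365 2376
```

Request:
arm_command(
  rows=[
    {"dp": [0,0,-0.05],"turn": 0},
    {"dp": [0,0,-0.04],"turn": 0},
    {"dp": [0,0,0],"turn": 0},
  ],
)

```text
time_s: 18.45
tcp_pos: [0.5519, -0.0093, 0.115]
tcp_rot: [0.094, 0.996, -0.0, 0.007]
force: [-13.6, -1.1, 46.7]
finger_gap: 0.0151
```

```bash
python3 - <<'E'
from bench import env
from h import *
shot(env,"wrist","w14");ctilt("w14")
E
```

```text
w14 18.45 [ 0.5519 -0.0093  0.115 ] [-13.56  -1.12  46.68] 0.015070323185725465
top slope rad 0.3400380671988705 z at 0 -0.06809141923118069 2361 2382
```

```bash
cat >> h.py <<'E'
def sole(tag):
    z,i=load(tag);P=pts(i,z['d'],True);T=R.from_quat(z['rot'])
    q=T.inv().apply(P[180:335,300:342].reshape(-1,3)-z['tcp'])
    k=q[(abs(q[:,1])<.006)&(q[:,2]>-.085)&(q[:,2]<0.0)]
    t=k[(k[:,2]<-.05)&(k[:,0]<.016)&(k[:,0]>-.012)];c=np.polyfit(t[:,0],t[:,2],1)
    a=np.arctan(c[0])
    ex=np.array([-np.cos(a),-np.sin(a)]);ez=np.array([np.sin(a),-np.cos(a)])
    o=np.array([0,c[1]])
    loc=np.c_[(k[:,[0,2]]-o)@ex,(k[:,[0,2]]-o)@ez]  # along away, up rel top
    g=loc[(loc[:,1]<-.008)&(loc[:,1]>-.030)&(loc[:,0]<-.005)];f=loc[(loc[:,1]<-.043)&(loc[:,1]>-.053)&(loc[:,0]<-.005)]
    gn=np.median(g[:,0]);fn=np.median(f[:,0]) if len(f) else np.nan
    print("tilt",a,"grip near",gn,len(g),"foot near",fn,len(f), "centre est",gn+.022,fn+.027)
    xc=gn+.022 
    s=o+ex*xc-ez*.054
    # y: foot edges
    F=q[(q[:,2]<0)&(q[:,2]>-.09)]
    L=np.c_[(F[:,[0,2]]-o)@ex,(F[:,[0,2]]-o)@ez]
    yy=F[(L[:,1]<-.0375)&(L[:,1]>-.053)&(L[:,0]<-.01),1]
    if len(yy): print("foot y range",np.percentile(yy,[1,50,99]))
    st=np.array([s[0],-.0006,s[1]]);w=T.apply(st)+z['tcp'];print("sole tool",st.round(4),"world",w.round(4))
    n=T.apply([ez[0],0,ez[1]]);print("caul z world",n.round(4));return w
E
python3 - <<'E'
from h import *
for t in ("w10","w13","w14"):
    w=sole(t)
    print("height above board plane",(w-np.array([.58784,.06516,.134]))@np.array([-.3408,.0652,.9379]))
E
```

```text
tilt 0.0010314407492590472 grip near -0.021423296274119107 462 foot near -0.026607353031910766 114 centre est 0.0005767037258808914 0.00039264696808923374
foot y range [-0.01067179 -0.00107012  0.00853943]
sole tool [-0.0006 -0.0006 -0.0098] world [ 0.5635 -0.0125  0.2092]
caul z world [4.e-04 8.e-04 1.e+00]
height above board plane 0.0737615188361401
tilt 0.3352471237770917 grip near nan 0 foot near nan 0 centre est nan nan
foot y range [-0.01094154 -0.00108652  0.0087687 ]
sole tool [    nan -0.0006     nan] world [nan nan nan]
caul z world [-0.3333  0.0632  0.9407]
height above board plane nan
tilt 0.3391564438357334 grip near nan 0 foot near nan 0 centre est nan nan
foot y range [-0.01099096 -0.00112014  0.00874665]
sole tool [    nan -0.0006     nan] world [nan nan nan]
caul z world [-0.3394  0.0639  0.9385]
height above board plane nan
  return _methods._mean(a, axis=axis, dtype=dtype,
  ret = ret.dtype.type(ret / rcount)
```

```bash
python3 - <<'E'
from h import *
for t in ("w10","w14"):
    z,i=load(t);P=pts(i,z['d'],True);T=R.from_quat(z['rot'])
    print(t)
    for v in range(200,262,2):
        q=T.inv().apply(P[v,314:331]-z['tcp']);print(v,np.median(q,0).round(4), int(z['p'][v,314:331].mean()))
E
```

```text
w10
200 [ 0.0265 -0.0006 -0.0236] 39
202 [ 0.0256 -0.0006 -0.0238] 42
204 [ 0.0248 -0.0006 -0.0246] 42
206 [ 0.0236 -0.0006 -0.0242] 42
208 [ 0.0226 -0.0006 -0.0241] 42
210 [ 0.0215 -0.0006 -0.024 ] 42
212 [ 0.0204 -0.0006 -0.024 ] 41
214 [ 0.0215 -0.0006 -0.0307] 36
216 [ 0.0217 -0.0006 -0.0342] 35
218 [ 0.0213 -0.0006 -0.0358] 35
220 [ 0.0215 -0.0006 -0.0395] 34
222 [ 0.0217 -0.0006 -0.0427] 35
224 [ 0.0214 -0.0006 -0.0445] 34
226 [ 0.0214 -0.0006 -0.0471] 34
228 [ 0.0218 -0.0006 -0.0504] 34
230 [ 0.0214 -0.0006 -0.0518] 34
232 [ 0.0216 -0.0006 -0.0547] 33
234 [ 0.0218 -0.0007 -0.0574] 34
236 [ 0.0215 -0.0007 -0.0586] 34
238 [ 0.0211 -0.0007 -0.0599] 34
240 [ 0.0209 -0.0007 -0.0613] 35
242 [ 0.0203 -0.0007 -0.0619] 37
244 [ 0.0198 -0.0007 -0.0626] 38
246 [ 0.0191 -0.0007 -0.063 ] 37
248 [ 0.0185 -0.0007 -0.0635] 38
250 [ 0.0176 -0.0007 -0.0634] 38
252 [ 0.0171 -0.0007 -0.0641] 38
254 [ 0.0164 -0.0007 -0.0643] 38
256 [ 0.0152 -0.0007 -0.0637] 38
258 [ 0.0147 -0.0007 -0.0644] 38
260 [ 0.0138 -0.0007 -0.0643] 38
w14
200 [-0.0062 -0.0003  0.0969] 89
202 [-0.008  -0.0003  0.0968] 87
204
[... 253 characters left out ...]
2  ] 55
220 [ 0.015  -0.0006 -0.0204] 55
222 [ 0.0141 -0.001  -0.0209] 53
224 [ 0.0131 -0.0006 -0.0213] 44
226 [ 0.0249 -0.0007 -0.0566] 37
228 [ 0.0246 -0.0007 -0.0581] 40
230 [ 0.0239 -0.0007 -0.0585] 45
232 [ 0.0234 -0.0007 -0.0593] 50
234 [ 0.0227 -0.0007 -0.0597] 55
236 [ 0.022  -0.0007 -0.06  ] 58
238 [ 0.0214 -0.0007 -0.0606] 59
240 [ 0.0207 -0.0007 -0.0608] 58
242 [ 0.02   -0.0007 -0.0611] 58
244 [ 0.0193 -0.0007 -0.0615] 57
246 [ 0.0185 -0.0007 -0.0616] 58
248 [ 0.0179 -0.0007 -0.0622] 58
250 [ 0.0171 -0.0007 -0.0623] 57
252 [ 0.0164 -0.0007 -0.0627] 57
254 [ 0.0156 -0.0007 -0.0627] 57
256 [ 0.0149 -0.0007 -0.063 ] 56
258 [ 0.0141 -0.0007 -0.0631] 56
260 [ 0.0135 -0.0007 -0.0637] 56
```

Request:
arm_command(
  rows=[
    {"dp": [-0.06,0.01,0.2],"turn": 0},
    {"dp": [-0.1,0.02,0.4],"turn": 0},
    {"dp": [0,0,0.4],"turn": 0},
    {"dp": [0.3,0.7,0.1],"turn": 0},
    {"dp": [0,0,0],"turn": 0},
    {"dp": [0,0,0],"turn": 0},
  ],
)

```text
time_s: 19.25
tcp_pos: [0.5541, 0.0276, 0.1599]
tcp_rot: [0.094, 0.996, -0.0, -0.001]
force: [-1.2, -0.5, -1.6]
finger_gap: 0.0151
```

```bash
python3 - <<'E'
from bench import env
from h import *
shot(env,"wrist","w15");ctilt("w15")
z,i=load("w15");P=pts(i,z['d'],True);T=R.from_quat(z['rot']);print(np.degrees(np.arctan2(*T.as_matrix()[:2,1][::-1])))
for v in range(200,236,2):
    q=T.inv().apply(P[v,314:331]-z['tcp']);print(v,np.median(q,0).round(4))
q=T.inv().apply(P[216:224].reshape(-1,3)-z['tcp']);q=q[(q[:,2]<-.01)&(q[:,2]>-.03)&(abs(q[:,1])<.02)];print(np.percentile(q[:,1],[1,99]))
E
```

```text
w15 19.25 [0.5541 0.0276 0.1599] [-1.15 -0.55 -1.58] 0.01509710439637102
top slope rad 0.3333227971791047 z at 0 -0.06788915010841992 2355 2370
79.21052692434372
200 [-0.0183 -0.0002  0.1416]
202 [-0.0203 -0.0002  0.1412]
204 [-2.260e-02 -1.000e-04  1.414e-01]
206 [-2.480e-02 -1.000e-04  1.416e-01]
208 [-2.700e-02 -1.000e-04  1.416e-01]
210 [-2.940e-02 -1.000e-04  1.421e-01]
212 [-3.140e-02 -1.000e-04  1.416e-01]
214 [ 0.0176 -0.0006 -0.0181]
216 [ 0.017  -0.0006 -0.0198]
218 [ 0.0159 -0.0006 -0.0197]
220 [ 0.015  -0.0006 -0.0203]
222 [ 0.0141 -0.0006 -0.0209]
224 [ 0.0162 -0.0006 -0.0297]
226 [ 0.0247 -0.0007 -0.0559]
228 [ 0.0246 -0.0007 -0.0579]
230 [ 0.0241 -0.0007 -0.0587]
232 [ 0.0235 -0.0007 -0.0593]
234 [ 0.0228 -0.0007 -0.0597]
[-0.01092175  0.00873896]
```

View pics/w15.png

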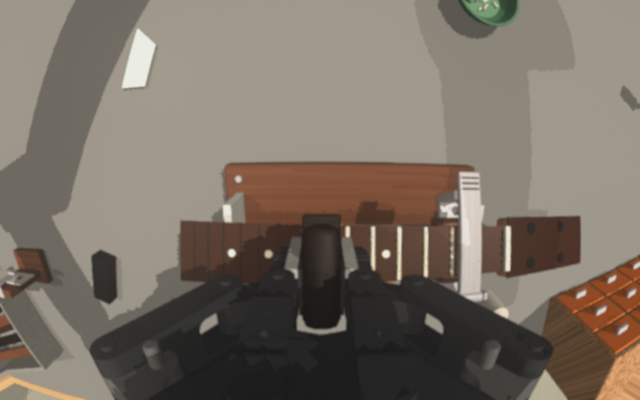

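```bash
python3 - <<'E'
from h import *
z,i=load("w15");T=R.from_quat(z['rot'])
n=np.array([-.3408,.0652,.9379]);c0=np.array([.58784,.06516,.134])+n*.001
p=z['p'].astype(float).sum(2)
for v in (230,234,238,242,246):
    out=[]
    for u0 in (348,374,399,426):
        if 1:
            seg=p[v,u0-6:u0+7];w=np.clip(seg-seg.min()-60,0,None);u=(np.arange(u0-6,u0+7)*w).sum()/max(w.sum(),1)
            d=ray(i,u,v,True);q=i['position']+d*((c0-i['position'])@n/(d@n));t=T.inv().apply(q-z['tcp']);out.append((round(u,1),t.round(4)[:2].tolist()))
    print(v,out)
w=T.apply([-.0132,-.0011,-.0157])+z['tcp'];print("sole now",w)
f=np.array([.5788,.0231,.1368]);print("fret in tool",T.inv().apply(f-z['tcp']),"delta",f-w,"along n",(f-w)@n)
E
```

```text
230 [(np.float64(347.3), [-0.0099, 0.0172]), (np.float64(372.7), [-0.01, 0.0352]), (np.float64(399.1), [-0.0102, 0.0545]), (np.float64(425.7), [-0.0106, 0.0747])]
234 [(np.float64(347.3), [-0.0125, 0.0172]), (np.float64(372.8), [-0.0126, 0.0353]), (np.float64(399.2), [-0.0129, 0.0545]), (np.float64(425.8), [-0.0133, 0.0747])]
238 [(np.float64(346.4), [-0.0151, 0.0166]), (np.float64(372.6), [-0.0153, 0.0351]), (np.float64(399.1), [-0.0156, 0.0544]), (np.float64(425.8), [-0.016, 0.0748])]
242 [(np.float64(346.6), [-0.0177, 0.0167]), (np.float64(372.8), [-0.0179, 0.0353]), (np.float64(399.1), [-0.0183, 0.0544]), (np.float64(425.7), [-0.0187, 0.0747])]
246 [(np.float64(347.3), [-0.0204, 0.0172]), (np.float64(372.7), [-0.0206, 0.0352]), (np.float64(399.0), [-0.0209, 0.0543]), (np.float64(425.7), [-0.0215, 0.0747])]
sole now [0.56687065 0.02409855 0.17556533]
fret in tool [-0.02515195  0.00018273  0.02305   ] delta [ 0.01192935 -0.00099855 -0.03876533] along n -0.040488627730635315
```

Request:
arm_command(
  rows=[
    {"dp": [-0.04,0.03,-0.02],"turn": 0},
    {"dp": [0.1,-0.02,-0.28],"turn": 0},
    {"dp": [0.07,-0.01,-0.2],"turn": 0},
    {"dp": [0.06,-0.01,-0.16],"turn": 0},
    {"dp": [0,0,0],"turn": 0},
    {"dp": [0,0,0],"turn": 0},
  ],
)

```text
time_s: 20.05
tcp_pos: [0.5643, 0.0272, 0.1275]
tcp_rot: [0.094, 0.996, 0.0, 0.0]
force: [0.7, 0.6, -1.0]
finger_gap: 0.0155
```

```bash
python3 - <<'E'
from bench import env
from h import *
shot(env,"wrist","w16");ctilt("w16")
z,i=load("w16");T=R.from_quat(z['rot'])
n=np.array([-.3408,.0652,.9379])
w=T.apply([-.0132,-.0011,-.0157])+z['tcp'];f=np.array([.5788,.0231,.1368]);d=f-w
print("sole now",w,"delta",d,"along n",d@n,"along fret",d@np.array([.922,-.176,.347]),"along neck",d@np.array([.188,.982,0]))
E
```

```text
w16 20.05 [0.5643 0.0272 0.1275] [ 0.67  0.6  -0.98] 0.015460662879357719
top slope rad 0.33097325122968707 z at 0 -0.06785223522828536 2358 2379
sole now [0.57703619 0.02368395 0.1431633 ] delta [ 0.00176381 -0.00058395 -0.0063633 ] along n -0.006607317598788077 along fret -0.0004790575986899512 along neck -0.00024184231996944426
```

View pics/w16.png

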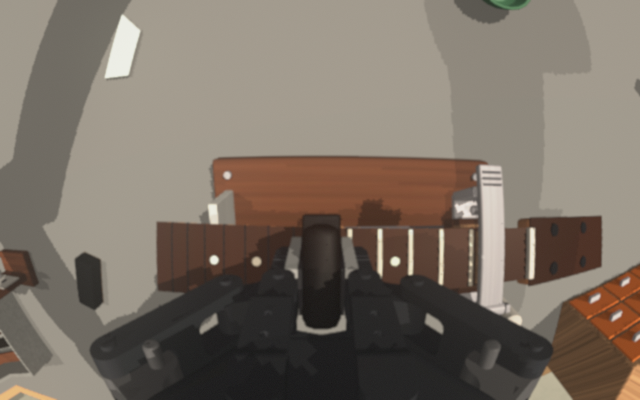

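Request:
arm_command(
  rows=[
    {"dp": [0.03,-0.01,-0.09],"turn": 0},
    {"dp": [0.01,0,-0.03],"turn": 0},
    {"dp": [0,0,0],"turn": 0},
  ],
)

```text
time_s: 20.48
tcp_pos: [0.5666, 0.0268, 0.1223]
tcp_rot: [0.094, 0.996, 0.0, 0.001]
force: [-1.1, -1.0, 4.4]
finger_gap: 0.0151
```

Request:
arm_command(
  rows=[
    {"dp": [0.01,0,-0.03],"turn": 0},
    {"dp": [0,0,0],"turn": 0},
  ],
)

```text
time_s: 20.72
tcp_pos: [0.5671, 0.0267, 0.121]
tcp_rot: [0.094, 0.996, -0.0, 0.001]
force: [-1.3, 0.0, 5.4]
finger_gap: 0.0156
```

Request:
arm_command(
  rows=[
    {"dp": [0.01,0,-0.03],"turn": 0},
    {"dp": [0,0,0],"turn": 0},
  ],
)

```text
time_s: 20.98
tcp_pos: [0.5675, 0.0266, 0.12]
tcp_rot: [0.094, 0.996, -0.0, 0.001]
force: [-2.8, 0.5, 8.7]
finger_gap: 0.0154
```

Request:
arm_command(
  rows=[
    {"dp": [0.01,0,-0.03],"turn": 0},
    {"dp": [0,0,0],"turn": 0},
  ],
)

```text
time_s: 21.22
tcp_pos: [0.5675, 0.0266, 0.1198]
tcp_rot: [0.094, 0.996, -0.0, 0.001]
force: [-7.4, -1.0, 17.0]
finger_gap: 0.0152
```

Request:
arm_command(
  rows=[
    {"dp": [0.01,0,-0.03],"turn": 0},
    {"dp": [0.01,0,-0.03],"turn": 0},
    {"dp": [0,0,0],"turn": 0},
    {"dp": [0,0,0],"turn": 0},
  ],
)

```text
time_s: 21.72
tcp_pos: [0.5676, 0.0266, 0.1196]
tcp_rot: [0.094, 0.996, 0.0, 0.001]
force: [-14.4, -0.1, 33.9]
finger_gap: 0.0155
```

```bash
python3 - <<'E'
from bench import env
from h import *
shot(env,"wrist","w17");ctilt("w17")
z,i=load("w17");T=R.from_quat(z['rot']);P=pts(i,z['d'],True);print(T.as_matrix().round(4))
n=np.array([-.3408,.0652,.9379])
w=T.apply([-.0132,-.0011,-.0157])+z['tcp'];f=np.array([.5788,.0231,.1368]);d=f-w
print("sole now",w,"delta",d,"along n",d@n,"along fret",d@np.array([.922,-.176,.347]),"along neck",d@np.array([.188,.982,0]))
c0=np.array([.58784,.06516,.134])
# top-face of grip height above board: should be 54mm + fret proud
m=P[240:315,310:334].reshape(-1,3);h=(m-c0)@n;print("top height above board",np.median(h),[np.median((P[v,312:330]-c0)@n).round(4) for v in range(250,325,10)])
cv2.imwrite("pics/w17z.png",cv2.resize(z['p'][190:350,220:440,::-1],None,fx=3.6,fy=3.6,interpolation=cv2.INTER_CUBIC))
E
```

```text
w17 21.725 [0.5676 0.0266 0.1196] [-14.38  -0.15  33.86] 0.015467035873735728
top slope rad 0.33413099518784567 z at 0 -0.06800691626709726 2361 2381
[[-9.822e-01  1.877e-01  2.300e-03]
 [ 1.877e-01  9.822e-01 -2.000e-04]
 [-2.300e-03  3.000e-04 -1.000e+00]]
sole now [0.58035677 0.02304665 0.13535332] delta [-1.55677286e-03  5.33515676e-05  1.44667754e-03] along n 0.00189086557887463 along fret -0.0009427373425486998 along neck -0.00024028205772994065
top height above board 0.05495975500118598 [np.float64(0.0553), np.float64(0.055), np.float64(0.0551), np.float64(0.0551), np.float64(0.055), np.float64(0.055), np.float64(0.0551), np.float64(0.0547)]
```

View pics/w17z.png

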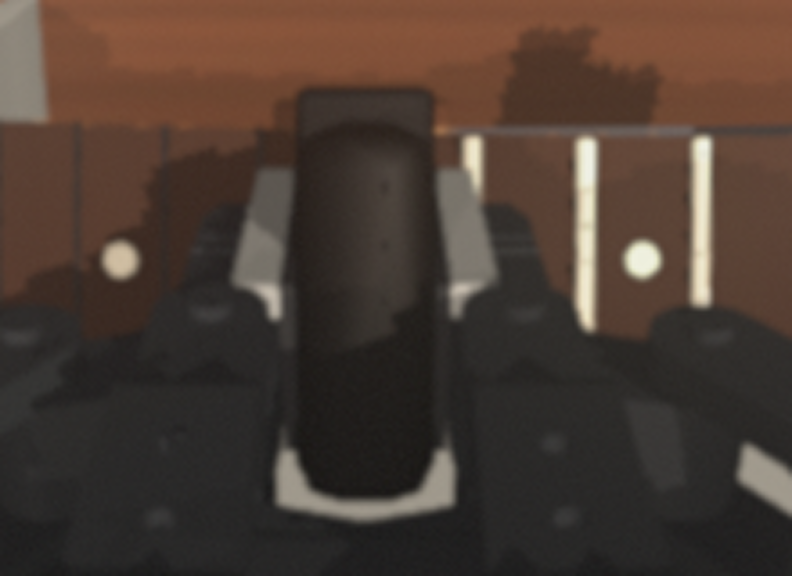

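```bash
python3 - <<'E'
from h import *
n=np.array([-.3408,.0652,.9379]);c0=np.array([.58784,.06516,.134])
for t in ("w2","w5","w7"):
    z,i=load(t);P=pts(i,z['d'],True);H=(P-c0)@n;N=(P-np.array([.5788,.0231,.1368]))@np.array([.188,.982,0]);X=(P-np.array([.5788,.0231,.1368]))@np.array([.922,-.176,.347])
    ok=(abs(X)<.016)&(abs(H)<.01)
    out=[]
    for a in np.arange(-.008,.04,.001):
        m=ok&(abs(N-a)<.0005);out.append((round(float(a)*1000),round(float(np.median(H[m]))*1000,1)) if m.sum()>8 else None)
    print(t,out)
E
```

```text
w2 [(-8, -0.1), (-7, 0.1), (-6, -0.3), (-5, 0.1), (-4, -0.2), (-3, 0.2), (-2, 3.7), (-1, 4.2), (0, 4.2), (1, 3.2), (2, -0.4), (3, -0.2), (4, 0.1), (5, -0.0), (6, 0.1), (7, -0.1), (8, 0.1), (9, -0.1), (10, 0.1), (11, -0.3), (12, -0.2), (13, 0.1), (14, -0.1), (15, -0.0), (16, 1.4), (17, 1.7), (18, -0.1), (19, -0.4), (20, 0.1), (21, -0.1), (22, -0.1), (23, -0.2), (24, 0.1), (25, -0.1), (26, 0.1), (27, -0.1), (28, -0.3), (29, -0.1), (30, -0.1), (31, -0.0), (32, 0.1), (33, -0.4), (34, 0.4), (35, 1.5), (36, 1.1), (37, 0.1), (38, 0.2), (39, -0.1)]
w5 [(-8, -0.0), (-7, 0.0), (-6, 0.1), (-5, -0.1), (-4, -0.2), (-3, 0.1), None, (-1, 4.5), (0, 3.7), (1, 0.8), (2, -0.2), (3, 0.1), (4, 0.4), (5, 0.1), (6, -0.0), (7, 0.2), (8, 0.2), (9, 0.3), (10, -0.2), (11, 0.1), (12, 0.0), (13, -0.0), (14, 0.1), (15, 0.4), (16, 1.2), (17, 1.4), (18, 1.1), (19, 0.1), (20, 0.2), (21, 0.2), (22, -0.3), (23, 0.1), (24, 0.0), (25, 0.1), (26, -0.0), (27, -0.0), (28, -0.1), (29, 0.0), (30, -0.0), (31, 0.0), (32, -0.2), (33, -0.2), (34, 0.9), (35, 1.3), (36, 0.4), (37, 0.2), (38, 0.1), (39, -0.2)]
w7 [(-8, -0.1), (-7, 0.2), (-6, 0.2), (-5, 0.2), (-4, 0.1), (-3, 0.1), None, (-1, 4.2), (0, 4.1), (1, 1.0), (2, -0.1), (3, -0.1), (4, -0.0), (5, 0.1), (6, -0.1), (7, 0.1), (8, 0.2), (9, 0.1), (10, 0.0), (11, -0.2), (12, 0.0), (13, 0.0), (14, -0.0), (15, 0.0), (16, 1.2), (17, 1.3), (18, 0.8), (19, 0.0), (20, -0.2), (21, -0.0), (22, 0.0), (23, 0.1), (24, -0.0), (25, -0.3), (26, 0.0), (27, 0.1), (28, 0.1), (29, 0.1), (30, 0.2), (31, 0.0), (32, -0.0), (33, 0.2), (34, 1.2), (35, 1.3), (36, 1.0), (37, 0.2), (38, 0.3), (39, 0.1)]
```

Request:
arm_command(
  rows=[
    {"dp": [0,0,0.01],"turn": 0},
    {"dp": [0,0,0],"turn": 0},
    {"dp": [0,0,0],"turn": 0},
    {"dp": [0,0,0],"turn": 0},
    {"dp": [0,0,0],"turn": 0},
    {"dp": [0,0,0],"turn": 0},
    {"dp": [0,0,0],"turn": 0},
    {"dp": [0,0,0],"turn": 0},
  ],
)

```text
time_s: 22.78
tcp_pos: [0.5676, 0.0266, 0.1197]
tcp_rot: [0.094, 0.996, 0.0, 0.001]
force: [-13.3, -0.1, 31.3]
finger_gap: 0.0153
```

```bash
python3 - <<'E'
from bench import env
from h import *
shot(env,"wrist","w18");ctilt("w18")
n=np.array([-.3408,.0652,.9379]);c0=np.array([.58784,.06516,.134])
z,i=load("w18");P=pts(i,z['d'],True);print([np.median((P[v,312:330]-c0)@n).round(4) for v in range(250,325,10)])
# strap height now
T=[]
s=P[150:310,440:560].reshape(-1,3);X=(s-np.array([.5788,.0231,.1368]));N=X@np.array([.188,.982,0]);h=(s-c0)@n;m=(abs(N-.108)<.007)&(h>-.005)&(h<.05);print("strap",m.sum(),np.median(h[m]),np.percentile(h[m],[5,95]))
E
```

```text
w18 22.775 [0.5676 0.0266 0.1197] [-13.33  -0.1   31.25] 0.015259475970318391
top slope rad 0.33316636396274873 z at 0 -0.06799549577470787 2346 2361
[np.float64(0.055), np.float64(0.055), np.float64(0.0554), np.float64(0.0552), np.float64(0.055), np.float64(0.0553), np.float64(0.0549), np.float64(0.0552)]
strap 2768 0.00989475392937636 [0.0086891  0.01094927]
```

```bash
python3 -c "
from bench import env
print(env.finish_job())"
```

```text
the job is handed in; nothing more can be done
None
```

The job is done and handed in at about 22.8 s, with the keeper shut and the caul still gripped and pressing the fret fully home.

**Keeper:** I swung the strap down and pressed the tab with about 15 N until it went past the catch. The wrist depth picture then showed it 0.004 rad from the board. It was still 9.9 mm above the board face at the end, where shut is 10 mm.

**Caul:** I gripped it across its thickness and pressed it on the bare fingerboard, up to about 47 N, so that it pivoted in the pads to the board's tilt of about 0.354 rad. I then centred it on the 7th fret to within about 1 mm and pressed along the board's normal.

**Fret:** Its top went from about 4.2 mm to 1.0–1.3 mm above the board, level with its neighbours and about 3 mm down. It held there for a second at about 31 N vertical force, with the caul's top face parallel to the board.

**Disagreements:**
- **TCP reading:** both cameras put the closed fingertips about 32 mm behind the reported TCP. My first press on the tab therefore only brought the strap level, and I repeated it with that offset.
- **Caul angle:** a fit of its top face in the tool frame gave 0.333 rad, about 1° short of the board's tilt, while the height profile along it came out flat. I took it as flat.
- **Other objects:** I kept clear of the other bench items but took no last picture to check they had not moved.

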